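# Weigh-check a spice tin on a kitchen balance

## Robot

A 7-joint arm with a two-finger parallel gripper is mounted at the origin on the work surface. World frame = base frame: x ahead of the robot, y to its left, z up, the work surface at z = 0. Lengths are in m, angles in degrees, forces in N, time in s.
With the tool pointing down it reaches from about 0.4 to 0.925 m from the base axis. Payload 5.6 kg.
Tool frame: the origin (TCP) lies between the finger pads; the fingertips stand 22 mm ahead of it and the grasp point (between the pads) lies 3 mm ahead of it; z points along the fingers, y is the direction in which the jaws open and shut (so a half turn about z gives the same grasp; the last joint's range is limited). The gripper opens to 85 mm and grips with 20 to 120 N. Pads are 22 mm wide; open, the fingers measure 114 mm over their backs; the gripper's body (76 mm by 85 mm) begins 54 mm behind the grasp point. The pads swing forward as they close: fully open they stand 13 mm farther back than shut.
Start: joints at [63.541, 26.786, -0.665, 91.828, 0.344, 61.387, -3.226], TCP at [0.264, -0.594, 0.253] pointing down, gripper open.
Joint ranges: [-144.91, 144.91], [-17.63, 115.5], [-89.93, 88.59], [15.96, 139.68], [-74.01, 254.01], [8.47, 105.57], [-167.45, 167.45]. Speed limits (degrees/s): [147.25, 147.25, 180, 180, 180, 180, 180].

## Interface

Orientations are given as a 3x3 rotation matrix whose columns are the frame's x, y, z axes.
In Python, from workcell import arm gives the robot as it stands.
- The arm moves only by the shell command python3 -m pendant 'ROWS' [FORCE]. ROWS is JSON, a list of rows, each an object with "slide": the shift along the tool's x, y, z in m, a list of three; "twist": the turn, a rotation vector about the tool's x, y, z in degrees, a list of three; "grip": the opening, from 0 (shut) to 1 (fully open). A call has exactly 8 rows; each row is the pose to reach, as a shift and turn from the pose measured when the call began, along the tool's axes at that moment; what a row does not reach only later rows make up. A row lasts 1/10 s, in which the tool goes at most 50 mm and 8.59 degrees, less where a joint would pass 70% of its speed; a pose out of reach is approached as far as the arm can. A call with a gripper value outside its range is refused whole. The fingers move at their own pace and stop on an object; FORCE is the grip in N (left out, the last holds). Time passes only in rows, so rows that repeat a pose let the fingers close, or fill a call up. It gives the time, the measured TCP pose, the force and the opening at its end, in the units of the state.
- arm.observe(): the state, without advancing time (a new reading comes with each control period).
- arm.camera(name): name is "scene" or "top" or "wrist"; returns a dict with "frame" (400x640x3 uint8, blue, green, red), "range_z" (400x640 float32, m along the optical axis (not along the pixel's ray), 0 where there is no reading), "fov_y" (degrees; the focal length in pixels is half the picture's height over the tangent of half this angle, whatever the lens; pixels are square), "cx", "cy" (the principal point, pixels), "view" (4x4, takes a point from world to camera coordinates); the wrist camera has in their place "tool_from_camera" (4x4, takes a point from camera to tool coordinates, whose origin is the TCP and whose axes are the flange's). Camera axes: x right, y up, looking along -z (the intrinsics and any distortion apply to the point x, -y, -z); pixel columns grow to the right and rows downward; lengths in m; the calibration is good to about 2 mm. A picture is of the moment at which its call begins: read the wrist's pose just before it.
- arm.hand_in(): hands the job in, once; it reports no verdict.
The state is a dict: "t": time; "qpos": joint angles; "dq": joint speeds; "tau": joint torques, N m; "eef_pos": TCP position; "orientation": TCP orientation; "contact_force": force on the tool from outside, world axes, zero at the start; "torque": the same for the moment, N m; "grip_width": opening from 0.0 (shut) to 1.0 (fully open).
Only numpy, scipy, OpenCV 4.12 (cv2) and the standard library are available. Lean on these libraries where they do the work, as an engineer would, in place of code of your own. Each camera call takes 0.05 s, during which the arm holds its last target.

## Task

Check the weight of the green-lidded spice tin: take it out of its rack and set it gently on the balance's plate with the orange stops, lengthwise from stop to stop and centred on the black cross with equal gaps at both ends. Then stand the larger brass weight (100 g) gently on the other plate so that the beam comes level. Keep the tin upright and leave everything else where it is.

Things in the scene. Friction and masses are not known exactly. Their poses are not given: they have to be found in the camera images.
- tin: tin to weigh: closed steel box, green lid, 62 (its x) x 40 (y) x 28 mm high, about 100 g; origin: centre of underside. Starts in one of the rack's two slots, on its 6 mm floor, ends overhanging 11 mm: only its ends (62 mm apart) can be gripped there. Between the balance's stops only its long sides (40 mm) can, so put it down on the bare counter and regrasp
- red_tin: the same tin with a red lid, in the rack's other slot: leave it there. Origin: centre of its underside
- rack: low wooden rack, fixed, 40 (x) x 107 (y) x 32 mm high, floor 6 mm thick; three cheeks 7 mm thick, 32 mm high, at y = -50, 0, +50 mm, make two 43 mm slots running along its x, open at both ends. Origin: centre of its underside on the counter (z = 0). The counter around x = 0.42, y = -0.10 m is always bare
- scale: two-plate kitchen balance, fixed: white base 120 (x) x 340 (y) x 18 mm, a post at its middle 42 x 50 mm up to 63 mm high, a thin red pointer in it reaching 82 mm above the counter. Origin: centre of its underside on the counter. The plate with stops is at its y = -110 mm, the plain plate at y = +110 mm
- stage_mid (a point): centre of the top of the plate with stops (90 (x) x 100 (y) x 4 mm, black cross at its centre), axes as the balance's. Orange stops 40 mm wide (x), 6 mm thick, 30 mm high, inner faces at y = -37 and +37 mm. Top 45 mm above the counter when level; stays horizontal, rides 7.7 mm down when loaded alone
- pan_mid (a point): centre of the top of the plain plate (90 x 100 x 4 mm, grey disc of radius 34 mm at the centre), axes parallel to the balance's; also 45 mm above the counter when level, rides 7.7 mm up when the tin alone is on the other plate
- beam (a joint): tilt of the balance beam, rad: 0 level (also when empty), positive when the plate with stops is down; limits -0.07 and 0.07. Moves very easily: 0.3 N on one plate brings it to its limit; 100 g on each plate levels it, damped within about a second
- weight100: the larger brass weight, 100 g: upright cylinder of diameter 27 mm, 20 mm high, with a knob of diameter 12 mm on top, 29 mm high in all. Stands on the counter. Origin: centre of its underside
- weight50: the smaller brass weight, 50 g: diameter 20 mm, 16 mm high, 25 mm with its knob of diameter 12 mm. Not needed. Origin: centre of its underside
- whistle: steel cooker whistle, diameter 34 mm, 52 mm high, standing; origin: centre of its underside
- gasket: orange ring, diameter 90 mm, 8 mm high, flat on the counter; origin: centre of its underside
- cup: blue measuring cup, diameter 72 mm, 60 mm high, handle at its +y; origin: centre of its underside
- jar: ceramic pickle jar, diameter 90 mm, 120 mm high; origin: centre of its underside
- saucepan: small aluminium pan, diameter 130 mm, 55 mm high, black handle out to 183 mm at its +y; origin: centre of its underside

How it is judged (in metres and radians):
On the way, in this order (a step that is already met when the one before it is completed fails the run):
1. the tin stands released and centred between the stops (x of tin in the frame of stage_mid between -0.006 and 0.006 m and y of tin in the frame of stage_mid between -0.004 and 0.004 m and z of tin in the frame of stage_mid between -0.004 and 0.004 m and angle between the x axis of tin and the y axis of stage_mid, either way round below 0.12 rad and angle between tin's own z axis and vertical below 0.08 rad and contact force between the fingers and tin below 0.05 N), for 0.2 s.
2. the 100 g weight stands released on the other plate and the beam is level (horizontal distance between weight100 and pan_mid below 0.034 m and z of weight100 in the frame of pan_mid between -0.004 and 0.004 m and angle between weight100's own z axis and vertical below 0.1 rad and contact force between the fingers and weight100 below 0.05 N and value of joint beam between -0.02 and 0.02 rad), for 0.2 s.
At the end, for the whole second after the job is handed in: Tin upright, released on the plate with stops, centred to 4 mm between the stops and 6 mm across, length within 0.12 rad of the line between the stops; 100 g weight upright, released on the plain plate within 34 mm of its centre; beam level to 0.02 rad; all at rest (all of step 1 and all of step 2 and linear speed of each of tin, weight100 below 0.02 m/s and velocity of joint beam between -0.05 and 0.05 rad/s); the robot touches nothing.
It fails at once if the tin is tipped by more than 0.5 rad (angle between tin's own z axis and vertical above 0.5 rad).
It fails at once if the tin or the weight is slammed or pressed on the balance with more than 30 N (contact force between any of tin, weight100 and scale above 30 N).
It fails at once if another object is moved by more than 25 mm (distance of any of red_tin, weight50, whistle, gasket, cup, jar, saucepan from where it was at the start of the episode above 0.025 m).
It also fails if it takes over 61 s, if anything falls off the work surface, if the arm or the gripper's body presses on something with over 40 N, if the wrist force passes 120 N, or if a joint passes its speed limit or range.

## Working session

There is one attempt and no reset: what is moved stays moved. The work goes in short steps, Python scripts to look and compute and a shell command to move; the robot and the scene stay as the last step left them, time stands still between calls to the robot, and variables do not carry over. Pictures are saved under pics/ and viewed, and the job is handed in when it is done.

```bash
ls -la; mkdir -p pics; python3 - <<'E'
from workcell import arm
import cv2,numpy as np
print(arm.observe())
for n in ["scene","top","wrist"]:
    c=arm.camera(n); cv2.imwrite(f"pics/{n}0.png",c["frame"])
    np.savez(f"pics/{n}0.npz",**c)
    print(n,c["fov_y"],c["cx"],c["cy"],np.round(c.get("view",c.get("tool_from_camera")),4).tolist(),[k for k in c],(c["range_z"]>0).mean())
E
```

```text
total 12
drwxr-xr-x  3 agent agent 4096 Dec  6 23:44 .
drwxr-xr-x 23 root  root  4096 Dec  6 23:44 ..
drwxr-xr-x  2 agent agent 4096 Dec  6 23:44 pics
{'t': 0.0, 'qpos': array([63.54199389, 26.83580601, -0.66478119, 91.88418172,  0.3450707 ,
       61.38686798, -3.22742759]), 'dq': array([ 0.08881417,  0.03806411,  0.0315047 , -0.01675005,  0.01565487,
        0.0921103 , -0.05937569]), 'tau': array([ 5.97978465e-05, -5.32394207e+01,  2.10061984e-02, -2.51299381e+01,
        1.14556964e-02,  7.64879136e-03,  1.90800949e-05]), 'eef_pos': array([ 0.26402949, -0.59335927,  0.25231695]), 'orientation': array([[ 9.13619376e-01,  4.06569635e-01, -8.76318711e-04],
       [ 4.06570552e-01, -9.13617974e-01,  1.60754557e-03],
       [-1.47041310e-04, -1.82497016e-03, -9.99998324e-01]]), 'contact_force': array([-1.28598395,  0.4841978 ,  0.54901763]), 'torque': array([-0.05590654, -0.00254346,  0.04149341]), 'grip_width': 1.0014755692801443}
scene 57.30320205852223 318.3648502808871 197.80727427452626 [[0.692, 0.7216, -0.0183, -0.4685], [-0.4759, 0.4751, 0.7401, 0.178], [0.5428, -0.5035, 0.6723, -1.2317], [0.0, 0.0, 0.0, 1.0]] ['frame', 'range_z', 'fov_y', 'cx', 'cy', 'view'] 0.99583203125
top 55.557666770669705 316.5696343672598 199.88242964677022 [[0.0278, -0.9993, 0.0238, 0.044], [0.9868, 0.0312, 0.1586, -0.5806], [-0.1593, 0.0191, 0.9871, -1.0743], [0.0, 0.0, 0.0, 1.0]] ['frame', 'range_z', 'fov_y', 'cx', 'cy', 'view'] 0.9959140625
wrist 68.18195127561843 323.923716949395 202.23033169498373 [[-0.0003, 0.9573, 0.2891, 0.0736], [1.0, 0.0008, -0.0015, 0.0003], [-0.0016, 0.2891, -0.9573, -0.122], [0.0, 0.0, 0.0, 1.0]] ['frame', 'range_z', 'fov_y', 'cx', 'cy', 'tool_from_camera'] 0.99619921875
```

View pics/scene0.png

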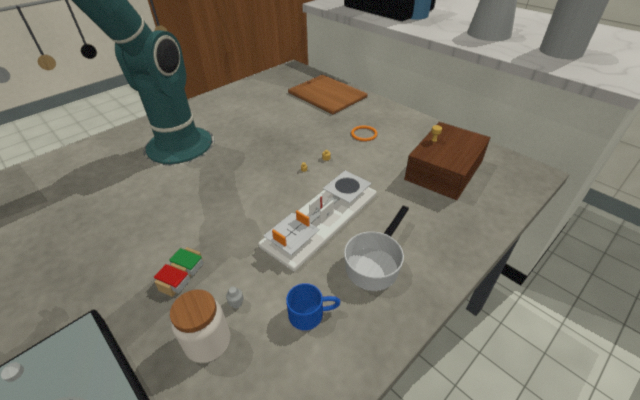

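View pics/top0.png

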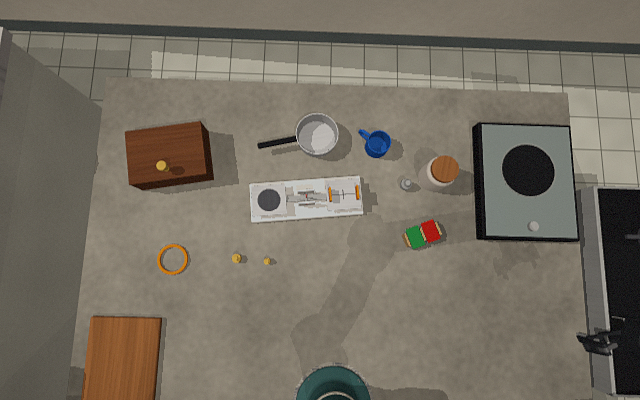

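View pics/wrist0.png

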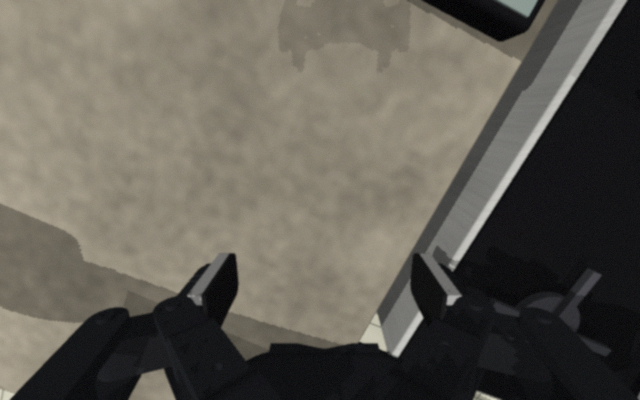

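The scene view shows the green tin at about (186,259), the red tin at (171,275), the balance around (318,220) with its stops at (279,238) and (302,217), and the two weights at (304,167) and (326,156). The top view shows the same layout: green tin (415,237), red tin (430,231), weights at (237,258) and (267,261).

```bash
cat > h.py <<'E'
import numpy as np,cv2
from workcell import arm
def world_from_cam(c,st=None):
    if "view" in c: return np.linalg.inv(c["view"])
    T=np.eye(4);T[:3,:3]=st["orientation"];T[:3,3]=st["eef_pos"]
    return T@c["tool_from_camera"]
def grab(n,tag):
    st=arm.observe(); c=arm.camera(n); c["W"]=world_from_cam(c,st)
    cv2.imwrite(f"pics/{n}_{tag}.png",c["frame"]); return c
def rays(c,uv):
    uv=np.atleast_2d(np.asarray(uv,float)); f=200/np.tan(np.radians(c["fov_y"]/2))
    d=np.stack([(uv[:,0]-c["cx"])/f,-(uv[:,1]-c["cy"])/f,-np.ones(len(uv))],1)
    return c["W"][:3,3],d@c["W"][:3,:3].T
def onplane(c,uv,z):
    o,d=rays(c,uv); return o+d*((z-o[2])/d[:,2])[:,None]
def depthpt(c,uv):
    o,d=rays(c,uv); uv=np.atleast_2d(uv).astype(int)
    return o+d*c["range_z"][uv[:,1],uv[:,0]][:,None]
def tri(o1,d1,o2,d2):
    A=[];b=[]
    for o,d in((o1,d1),(o2,d2)):
        d=d/np.linalg.norm(d);P=np.eye(3)-np.outer(d,d);A.append(P);b.append(P@o)
    return np.linalg.lstsq(np.vstack(A),np.hstack(b),rcond=None)[0]
def hsv(c): return cv2.cvtColor(c["frame"],cv2.COLOR_BGR2HSV)
R={"green":((45,90,40),(80,255,255)),"orange":((5,180,120),(16,255,255)),"brass":((18,90,90),(30,255,255)),"blue":((100,150,50),(125,255,255))}
def mask(c,name):
    h=hsv(c)
    if name=="red": return cv2.inRange(h,(0,170,80),(4,255,255))|cv2.inRange(h,(174,170,80),(180,255,255))
    return cv2.inRange(h,*R[name])
def blobs(c,name,amin=8):
    n,l,s,ce=cv2.connectedComponentsWithStats(mask(c,name))
    return [(ce[i],s[i,4],(l==i)) for i in range(1,n) if s[i,4]>=amin]
def load(n):
    c=dict(np.load(f"pics/{n}.npz")); return c
E
python3 - <<'E'
from h import *
np.set_printoptions(precision=4,suppress=True)
C={}
for n in("top0","scene0"):
    c=load(n);c["fov_y"]=float(c["fov_y"]);c["W"]=np.linalg.inv(c["view"]);C[n]=c
    for col in("green","red","orange","brass"):
        for ce,a,m in blobs(c,col):
            v,u=np.nonzero(m); P=depthpt(c,np.stack([u,v],1))
            print(n,col,ce.round(1),a,"plane .034",onplane(c,ce,.034)[0],"depth med",np.median(P,0))
            if col in("green","red") and a>40: print("   rect",cv2.minAreaRect(onplane(c,np.stack([u,v],1),.034)[:,:2].astype(np.float32)))
g=[blobs(C[n],"green",40)[0][0] for n in C]
print(tri(*[x for n,u in zip(C,g) for x in (lambda r:(r[0],r[1][0]))(rays(C[n],u))]))
E
python3 - <<'E'
import cv2
t=cv2.imread('pics/top0.png');s=cv2.imread('pics/scene0.png')
a=cv2.resize(t[165:270,225:450],(800,373),interpolation=cv2.INTER_CUBIC);cv2.imwrite('pics/topz.png',a)
a=cv2.resize(s[140:300,140:380],(800,533),interpolation=cv2.INTER_CUBIC);cv2.imwrite('pics/scz.png',a)
E
```

```text
top0 green [415.  236.7] 283 plane .034 [ 0.48   -0.2328  0.034 ] depth med [ 0.4794 -0.2331  0.0338]
   rect ((0.4801980257034302, -0.23277521133422852), (0.06168791279196739, 0.039800360798835754), 21.66016387939453)
top0 red [430.2 230.6] 274 plane .034 [ 0.4994 -0.2784  0.034 ] depth med [ 0.4985 -0.278   0.0338]
   rect ((0.4995574951171875, -0.2785263955593109), (0.06061122566461563, 0.039478980004787445), 21.300952911376953)
top0 orange [356.5 195.4] 8 plane .034 [ 0.5984 -0.0582  0.034 ] depth med [ 0.5935 -0.0536  0.0634]
top0 orange [163.8 250.6] 14 plane .034 [0.4184 0.4985 0.034 ] depth med [0.4207 0.5103 0.0031]
top0 orange [181.6 268.6] 16 plane .034 [0.3687 0.4433 0.034 ] depth med [0.3654 0.4518 0.0032]
top0 orange [165.  269.2] 9 plane .034 [0.3657 0.4902 0.034 ] depth med [0.3626 0.5004 0.0056]
top0 brass [161.7 165.6] 98 plane .034 [0.6703 0.5277 0.034 ] depth med [0.6483 0.4902 0.1293]
top0 brass [357.3 192. ] 10 plane .034 [ 0.6087 -0.0605  0.034 ] depth med [ 0.6013 -0.0547  0.0741]
top0 brass [438.  228.3] 31 plane .034 [ 0.5071 -0.302   0.034 ] depth med [ 0.5
[... 1853 characters left out ...]
plane .034 [-1.0237 -0.1224  0.034 ] depth med [-0.7049 -0.1592  0.1339]
scene0 brass [435.7 131.7] 116 plane .034 [0.589  0.6186 0.034 ] depth med [0.6535 0.4894 0.1256]
scene0 brass [326.  155.2] 80 plane .034 [0.4269 0.2728 0.034 ] depth med [0.4093 0.2905 0.0178]
scene0 brass [303.5 166.9] 50 plane .034 [0.4216 0.1854 0.034 ] depth med [0.4023 0.2017 0.0157]
scene0 brass [193.1 250.9] 37 plane .034 [ 0.4769 -0.2079  0.034 ] depth med [ 0.4771 -0.2078  0.0325]
scene0 brass [178.2 266.2] 36 plane .034 [ 0.4929 -0.254   0.034 ] depth med [ 0.4932 -0.2539  0.0329]
scene0 brass [164.1 288.1] 149 plane .034 [ 0.5241 -0.3031  0.034 ] depth med [ 0.5124 -0.3018  0.0202]
[ 0.4806 -0.2326  0.0313]
```

View pics/topz.png

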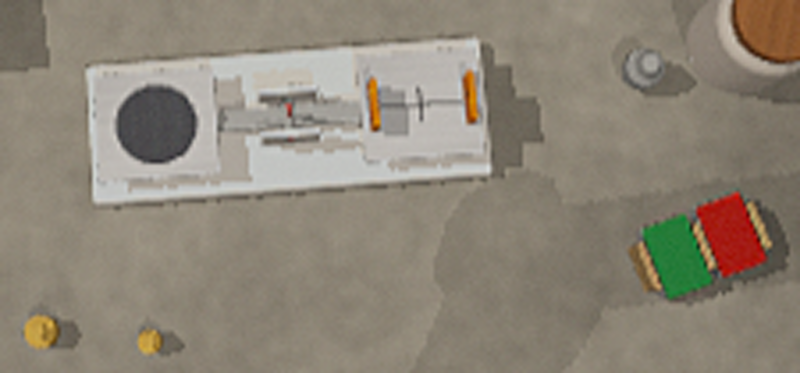

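View pics/scz.png

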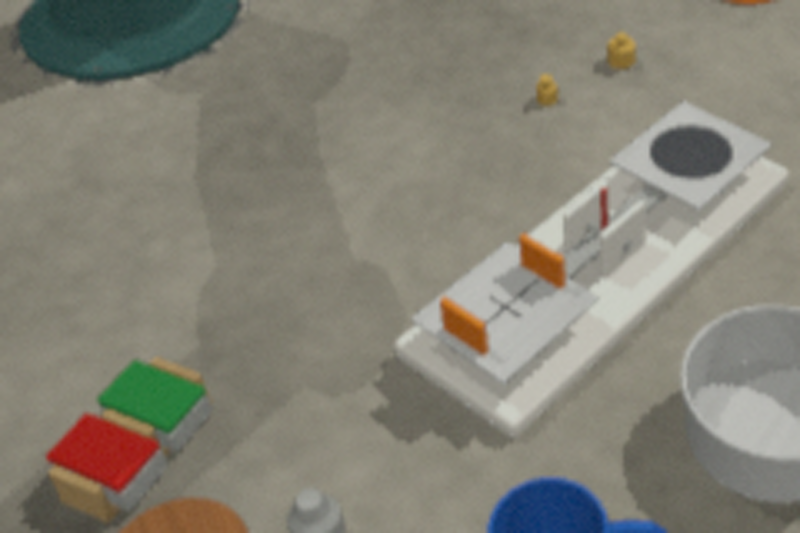

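The top and scene views agree: the tin is near (0.481,-0.2325), yaw about 21.6°, with its lid top at about 0.034. The wrist camera comes next, from above the tin.

```bash
cat >> h.py <<'E'
from scipy.spatial.transform import Rotation as Ro
def plan(p,yaw_y):
    """slide, twist for TCP at p, tool down, tool y at world yaw (deg)"""
    st=arm.observe(); R0=np.array(st["orientation"]); a=np.radians(yaw_y)
    y=np.array([np.cos(a),np.sin(a),0]); z=np.array([0,0,-1.]); Rt=np.stack([np.cross(y,z),y,z],1)
    sl=R0.T@(np.array(p)-st["eef_pos"]); tw=Ro.from_matrix(R0.T@Rt).as_rotvec(degrees=True)
    yy=R0[:,1]
    print("t",round(st["t"],2),"pos",st["eef_pos"].round(4),"yaw_y",np.degrees(np.arctan2(yy[1],yy[0])).round(2),"F",st["contact_force"].round(2),"grip",round(st["grip_width"],4),"q7",st["qpos"][6].round(1))
    print("slide",sl.round(4),"twist",tw.round(2))
E
python3 -c "
from h import *
plan([.481,-.2325,.2],21.6)"
```

```text
t 0.15 pos [ 0.2641 -0.5935  0.2525] yaw_y -66.01 F [-0.57  0.01  0.63] grip 1.0004 q7 -3.2
slide [ 0.3449 -0.2415  0.0528] twist [-7.000e-02 -6.000e-02 -8.761e+01]
```

```bash
python3 -m pendant '[{"slide":[0.345,-0.2415,0.053],"twist":[-0.1,-0.1,-87.6],"grip":1},{"slide":[0.345,-0.2415,0.053],"twist":[-0.1,-0.1,-87.6],"grip":1},{"slide":[0.345,-0.2415,0.053],"twist":[-0.1,-0.1,-87.6],"grip":1},{"slide":[0.345,-0.2415,0.053],"twist":[-0.1,-0.1,-87.6],"grip":1},{"slide":[0.345,-0.2415,0.053],"twist":[-0.1,-0.1,-87.6],"grip":1},{"slide":[0.345,-0.2415,0.053],"twist":[-0.1,-0.1,-87.6],"grip":1},{"slide":[0.345,-0.2415,0.053],"twist":[-0.1,-0.1,-87.6],"grip":1},{"slide":[0.345,-0.2415,0.053],"twist":[-0.1,-0.1,-87.6],"grip":1}]'
python3 -c "
from h import *
plan([.481,-.2325,.2],21.6)"
```

```text
t: 0.95
eef_pos: [0.469, -0.2519, 0.2028]
orientation: [[-0.054, 0.999, 0.0], [0.999, 0.054, -0.001], [-0.001, 0.0, -1.0]]
contact_force: [0.7, -1.0, -0.2]
grip_width: 1.0
t 0.95 pos [ 0.469  -0.2519  0.2028] yaw_y 3.08 F [ 0.72 -0.99 -0.24] grip 0.9998 q7 18.6
slide [0.0187 0.013  0.0028] twist [-1.000e-02  6.000e-02 -1.852e+01]
```

```bash
python3 -m pendant '[{"slide":[0.0187,0.013,0.003],"twist":[0,0.1,-18.5],"grip":1},{"slide":[0.0187,0.013,0.003],"twist":[0,0.1,-18.5],"grip":1},{"slide":[0.0187,0.013,0.003],"twist":[0,0.1,-18.5],"grip":1},{"slide":[0.0187,0.013,0.003],"twist":[0,0.1,-18.5],"grip":1},{"slide":[0.0187,0.013,0.003],"twist":[0,0.1,-18.5],"grip":1},{"slide":[0.0187,0.013,0.003],"twist":[0,0.1,-18.5],"grip":1},{"slide":[0.0187,0.013,0.003],"twist":[0,0.1,-18.5],"grip":1},{"slide":[0.0187,0.013,0.003],"twist":[0,0.1,-18.5],"grip":1}]'
cat >> h.py <<'E'
def lid(c,name="green",z=.034,prt=True):
    b=max(blobs(c,name,100),key=lambda b:b[1]); v,u=np.nonzero(b[2])
    P=depthpt(c,np.stack([u,v],1)); r=cv2.minAreaRect(onplane(c,np.stack([u,v],1),z)[:,:2].astype(np.float32))
    if prt: print(name,"px",b[0].round(1),"area",b[1],"depth z med",np.median(P[:,2]).round(4),"rect",np.round(r[0],4),np.round(r[1],4),round(r[2],2),"bbox",u.min(),u.max(),v.min(),v.max())
    return b,r
E
python3 - <<'E'
from h import *
plan([.481,-.2325,.2],21.6)
c=grab("wrist","a"); lid(c); lid(c,"red")
# fingertips depth in tool frame
E
```

```text
t: 1.75
eef_pos: [0.4809, -0.2327, 0.1999]
orientation: [[-0.367, 0.93, -0.0], [0.93, 0.367, 0.001], [0.001, 0.0, -1.0]]
contact_force: [-0.3, 0.9, -0.7]
grip_width: 1.003
t 1.75 pos [ 0.4809 -0.2327  0.1999] yaw_y 21.53 F [-0.3   0.87 -0.72] grip 1.0026 q7 32.7
slide [ 0.0002  0.0002 -0.0001] twist [ 0.01 -0.03 -0.07]
green px [324.1 187.9] area 2403 depth z med 0.0355 rect [ 0.481  -0.2327] [0.0619 0.0403] 21.52 bbox 293 355 169 208
red px [325.3 233.9] area 2046 depth z med 0.0356 rect [ 0.4999 -0.2777] [0.061  0.0408] 22.74 bbox 296 354 216 252
```

View pics/wrist_a.png

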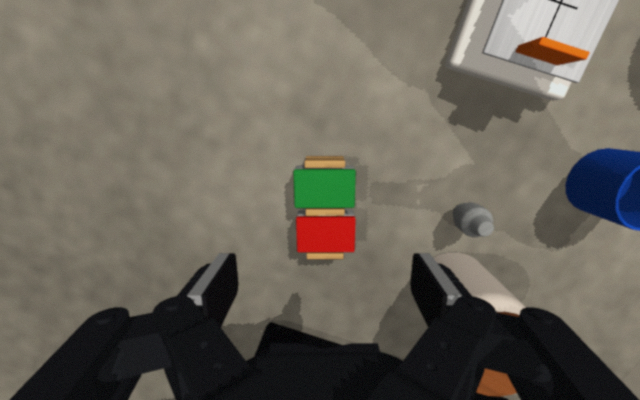

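The wrist view shows the green lid at (324,188), centred between the fingers with its ends facing them. That gives (0.481,-0.2327), yaw 21.5°, which agrees with the top view. I'll go down now.

```bash
python3 -m pendant '[{"slide":[0,0,0.05],"twist":[0,0,0],"grip":1},{"slide":[0,0,0.09],"twist":[0,0,0],"grip":1},{"slide":[0,0,0.12],"twist":[0,0,0],"grip":1},{"slide":[0,0,0.145],"twist":[0,0,0],"grip":1},{"slide":[0,0,0.16],"twist":[0,0,0],"grip":1},{"slide":[0,0,0.17],"twist":[0,0,0],"grip":1},{"slide":[0,0,0.172],"twist":[0,0,0],"grip":1},{"slide":[0,0,0.172],"twist":[0,0,0],"grip":1}]'
python3 - <<'E'
from h import *
np.set_printoptions(precision=4,suppress=True)
plan([.481,-.2327,.025],21.5)
c=grab("wrist","b")
# dark finger pixels, tool frame
f=200/np.tan(np.radians(c["fov_y"]/2)); v,u=np.mgrid[0:400,0:640]
z=c["range_z"]; P=np.stack([(u-c["cx"])/f*z,-(v-c["cy"])/f*z,-z,np.ones_like(z)],-1)@c["tool_from_camera"].T
m=(abs(P[...,0])<.013)&(abs(P[...,1])>.03)&(abs(P[...,1])<.06)&(z>0)
for s in(1,-1):
    q=P[m&(s*P[...,1]>0)]; q=q[q[:,2]<.024]; print(len(q),"tip z pctl",np.percentile(q[:,2],[50,95,99,100]),"inner y",np.percentile(abs(q[:,1]),[0,1,5]))
E
```

```text
t: 2.6
eef_pos: [0.4814, -0.2327, 0.0284]
orientation: [[-0.367, 0.93, 0.001], [0.93, 0.367, 0.0], [-0.0, 0.001, -1.0]]
contact_force: [-0.1, -0.1, 0.1]
grip_width: 0.998
t 2.6 pos [ 0.4814 -0.2327  0.0284] yaw_y 21.54 F [-0.1  -0.08  0.12] grip 0.9978 q7 24.4
slide [ 0.0002 -0.0004  0.0034] twist [0.05 0.01 0.04]
6956 tip z pctl [-0.0427 -0.0017  0.0044  0.0086] inner y [0.03   0.0362 0.0391]
7024 tip z pctl [-0.0426 -0.0017  0.0044  0.0082] inner y [0.03   0.0306 0.0385]
```

View pics/wrist_b.png

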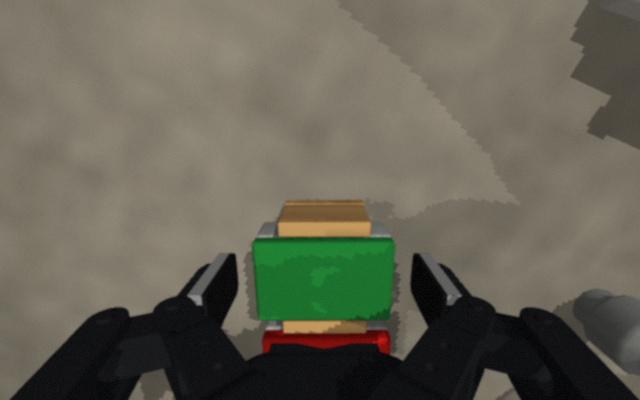

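The tin sits centred between the open fingers, lid at (324,279). With the gripper open the fingertips are only about 9 mm ahead of the TCP. I'll go 9 mm lower and close.

```bash
python3 -m pendant '[{"slide":[0,0,0.005],"twist":[0,0,0],"grip":1},{"slide":[0,0,0.009],"twist":[0,0,0],"grip":1},{"slide":[0,0,0.009],"twist":[0,0,0],"grip":0.8},{"slide":[0,0,0.009],"twist":[0,0,0],"grip":0.6},{"slide":[0,0,0.009],"twist":[0,0,0],"grip":0.6},{"slide":[0,0,0.009],"twist":[0,0,0],"grip":0.6},{"slide":[0,0,0.009],"twist":[0,0,0],"grip":0.6},{"slide":[0,0,0.009],"twist":[0,0,0],"grip":0.6}]' 35
python3 - <<'E'
from h import *
plan([.481,-.2327,.12],21.5)
E
```

```text
t: 3.45
eef_pos: [0.4818, -0.2329, 0.0199]
orientation: [[-0.367, 0.93, 0.002], [0.93, 0.367, -0.0], [-0.001, 0.001, -1.0]]
contact_force: [-0.6, 0.2, 1.4]
grip_width: 0.719
t 3.45 pos [ 0.4818 -0.2329  0.0199] yaw_y 21.54 F [-0.55  0.18  1.4 ] grip 0.7188 q7 24.0
slide [ 0.0003 -0.0005 -0.1001] twist [0.08 0.05 0.04]
```

The opening is 0.72, about 61 mm, so the tin is gripped by its ends. I'll lift it straight up.

```bash
python3 -m pendant '[{"slide":[0,0,-0.003],"twist":[0,0,0],"grip":0.6},{"slide":[0,0,-0.015],"twist":[0,0,0],"grip":0.6},{"slide":[0,0,-0.035],"twist":[0,0,0],"grip":0.6},{"slide":[0,0,-0.055],"twist":[0,0,0],"grip":0.6},{"slide":[0,0,-0.07],"twist":[0,0,0],"grip":0.6},{"slide":[0,0,-0.08],"twist":[0,0,0],"grip":0.6},{"slide":[0,0,-0.08],"twist":[0,0,0],"grip":0.6},{"slide":[0,0,-0.08],"twist":[0,0,0],"grip":0.6}]' 
python3 - <<'E'
from h import *
plan([.42,-.10,.10],21.5)
c=grab("wrist","c"); lid(c,z=.034+.080)
E
```

```text
t: 4.25
eef_pos: [0.4813, -0.2329, 0.0997]
orientation: [[-0.367, 0.93, 0.001], [0.93, 0.367, -0.0], [-0.001, 0.001, -1.0]]
contact_force: [-0.6, 1.1, -1.4]
grip_width: 0.724
t 4.25 pos [ 0.4813 -0.2329  0.0997] yaw_y 21.53 F [-0.57  1.06 -1.37] grip 0.7239 q7 27.8
slide [ 0.1461 -0.0083 -0.0004] twist [0.06 0.04 0.03]
green px [323.7 288.3] area 12787 depth z med 0.1152 rect [ 0.4809 -0.2313] [0.0622 0.0423] 21.87 bbox 248 400 245 333
```

View pics/wrist_c.png

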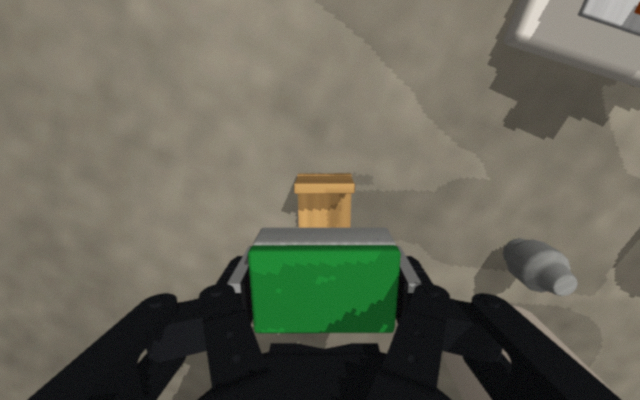

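The tin hangs level between the fingers, lid at (324,288), and the red tin's slot and rack are undisturbed. Next I'll carry it to the bare counter and turn it 45° on the way.

```bash
python3 -m pendant '[{"slide":[0.02,-0.001,0],"twist":[0.1,0,-6],"grip":0.6},{"slide":[0.05,-0.003,0],"twist":[0.1,0,-14],"grip":0.6},{"slide":[0.08,-0.005,0],"twist":[0.1,0,-22],"grip":0.6},{"slide":[0.11,-0.006,0],"twist":[0.1,0,-30],"grip":0.6},{"slide":[0.135,-0.007,0],"twist":[0.1,0,-38],"grip":0.6},{"slide":[0.146,-0.008,0],"twist":[0.1,0,-44.5],"grip":0.6},{"slide":[0.146,-0.008,0],"twist":[0.1,0,-44.5],"grip":0.6},{"slide":[0.146,-0.008,0],"twist":[0.1,0,-44.5],"grip":0.6}]' 
python3 -m pendant '[{"slide":[0,0,0.02],"twist":[0,0,0],"grip":0.6},{"slide":[0,0,0.045],"twist":[0,0,0],"grip":0.6},{"slide":[0,0,0.06],"twist":[0,0,0],"grip":0.6},{"slide":[0,0,0.07],"twist":[0,0,0],"grip":0.6},{"slide":[0,0,0.076],"twist":[0,0,0],"grip":0.6},{"slide":[0,0,0.079],"twist":[0,0,0],"grip":0.6},{"slide":[0,0,0.081],"twist":[0,0,0],"grip":0.6},{"slide":[0,0,0.081],"twist":[0,0,0],"grip":0.6}]' 
python3 - <<'E'
from h import *
plan([.42,-.10,.016],66)
E
```

```text
t: 5.1
eef_pos: [0.4201, -0.1002, 0.0989]
orientation: [[-0.913, 0.409, -0.001], [0.409, 0.913, -0.001], [0.001, -0.001, -1.0]]
contact_force: [1.0, 0.1, -1.6]
grip_width: 0.721
t: 5.9
eef_pos: [0.4203, -0.1004, 0.0181]
orientation: [[-0.912, 0.409, -0.001], [0.409, 0.912, -0.001], [0.0, -0.001, -1.0]]
contact_force: [0.1, 0.3, -0.9]
grip_width: 0.718
t 5.9 pos [ 0.4203 -0.1004  0.0181] yaw_y 65.85 F [ 0.08  0.31 -0.92] grip 0.7183 q7 41.6
slide [0.0004 0.0003 0.0021] twist [-0.07 -0.01 -0.15]
```

Now down about 2.5 mm more, watching for contact, and then release.

```bash
python3 -m pendant '[{"slide":[0,0,0.001],"twist":[0,0,0],"grip":0.6},{"slide":[0,0,0.002],"twist":[0,0,0],"grip":0.6},{"slide":[0,0,0.0025],"twist":[0,0,0],"grip":0.6},{"slide":[0,0,0.003],"twist":[0,0,0],"grip":0.6},{"slide":[0,0,0.003],"twist":[0,0,0],"grip":0.75},{"slide":[0,0,0.003],"twist":[0,0,0],"grip":0.9},{"slide":[0,0,0.003],"twist":[0,0,0],"grip":0.9},{"slide":[0,0,0.003],"twist":[0,0,0],"grip":0.9}]' 
python3 - <<'E'
from h import *
plan([.42,-.10,.10],66)
E
```

```text
t: 6.7
eef_pos: [0.4203, -0.1005, 0.0151]
orientation: [[-0.912, 0.409, -0.001], [0.409, 0.912, -0.001], [0.0, -0.001, -1.0]]
contact_force: [-0.1, 0.1, -0.5]
grip_width: 0.903
t 6.7 pos [ 0.4203 -0.1005  0.0151] yaw_y 65.84 F [-0.09  0.12 -0.51] grip 0.9033 q7 41.3
slide [ 0.0005  0.0002 -0.0849] twist [-0.06 -0.02 -0.16]
```

```bash
python3 -m pendant '[{"slide":[0,0,-0.025],"twist":[0,0,0],"grip":0.9},{"slide":[0,0,-0.055],"twist":[0,0,2],"grip":0.9},{"slide":[0,0,-0.09],"twist":[0,0,10],"grip":0.9},{"slide":[0,0,-0.105],"twist":[0,0,18],"grip":0.9},{"slide":[0,0,-0.105],"twist":[0,0,26],"grip":0.9},{"slide":[0,0,-0.105],"twist":[0,0,34],"grip":0.9},{"slide":[0,0,-0.105],"twist":[0,0,42],"grip":0.8},{"slide":[0,0,-0.105],"twist":[0,0,50],"grip":0.8}]' 
python3 -m pendant '[{"slide":[0,0,0],"twist":[0,0,8],"grip":0.8},{"slide":[0,0,0],"twist":[0,0,16],"grip":0.8},{"slide":[0,0,0],"twist":[0,0,24],"grip":0.8},{"slide":[0,0,0],"twist":[0,0,32],"grip":0.8},{"slide":[0,0,0],"twist":[0,0,40],"grip":0.8},{"slide":[0,0,0],"twist":[0,0,40],"grip":0.8},{"slide":[0,0,0],"twist":[0,0,40],"grip":0.8},{"slide":[0,0,0],"twist":[0,0,40],"grip":0.8}]' 
python3 - <<'E'
from h import *
plan([.42,-.10,.12],-24.1)
c=grab("wrist","d"); lid(c,z=.028)
c=grab("top","d"); lid(c,z=.028)
c=grab("scene","d"); lid(c,z=.028)
E
```

```text
t: 7.5
eef_pos: [0.4202, -0.1004, 0.1201]
orientation: [[-0.267, 0.964, -0.001], [0.964, 0.267, -0.001], [-0.001, -0.001, -1.0]]
contact_force: [0.7, 0.3, -0.3]
grip_width: 0.801
t: 8.3
eef_pos: [0.4202, -0.1003, 0.12]
orientation: [[0.412, 0.911, -0.001], [0.911, -0.412, -0.001], [-0.001, -0.001, -1.0]]
contact_force: [-0.6, 0.3, 0.1]
grip_width: 0.803
t 8.3 pos [ 0.4202 -0.1003  0.12  ] yaw_y -24.36 F [-0.57  0.26  0.1 ] grip 0.8027 q7 -24.8
slide [ 0.0002 -0.0003 -0.    ] twist [-0.04  0.06 -0.26]
green px [323.3 211. ] area 4033 depth z med 0.0295 rect [ 0.4201 -0.1005] [0.0623 0.0398] 65.87 bbox 297 349 173 250
green px [365.  254.6] area 132 depth z med 0.0271 rect [ 0.4243 -0.0894] [0.0348 0.0413] 67.26 bbox 359 369 246 263
green px [220.2 217.7] area 280 depth z med 0.0288 rect [ 0.4224 -0.1013] [0.0602 0.0419] 66.12 bbox 208 233 210 226
```

View pics/wrist_d.png

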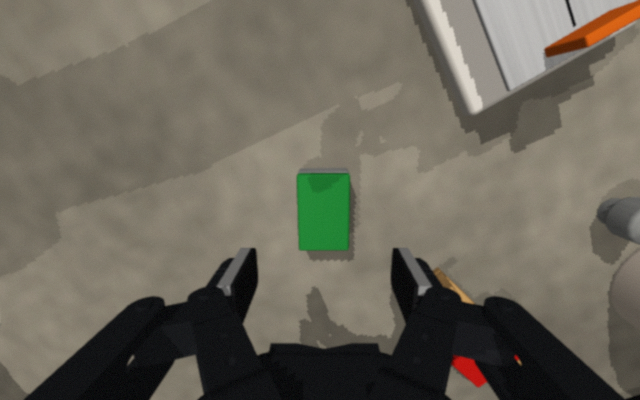

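The tin stands at (0.4201,-0.1005), yaw 65.9°, right under the TCP (lid at (323,211)). I'll go down and grip its long sides.

```bash
python3 -m pendant '[{"slide":[0,0,0.03],"twist":[0,0,-0.2],"grip":0.8},{"slide":[0,0,0.06],"twist":[0,0,-0.2],"grip":0.8},{"slide":[0,0,0.08],"twist":[0,0,-0.2],"grip":0.8},{"slide":[0,0,0.092],"twist":[0,0,-0.2],"grip":0.8},{"slide":[0,0,0.096],"twist":[0,0,-0.2],"grip":0.8},{"slide":[0,0,0.096],"twist":[0,0,-0.2],"grip":0.7},{"slide":[0,0,0.096],"twist":[0,0,-0.2],"grip":0.5},{"slide":[0,0,0.096],"twist":[0,0,-0.2],"grip":0.35}]' 
python3 -m pendant '[{"slide":[0,0,0],"twist":[0,0,0],"grip":0.35},{"slide":[0,0,0],"twist":[0,0,0],"grip":0.35},{"slide":[0,0,0],"twist":[0,0,0],"grip":0.35},{"slide":[0,0,-0.005],"twist":[0,0,0],"grip":0.35},{"slide":[0,0,-0.025],"twist":[0,0,0],"grip":0.35},{"slide":[0,0,-0.055],"twist":[0,0,0],"grip":0.35},{"slide":[0,0,-0.085],"twist":[0,0,0],"grip":0.35},{"slide":[0,0,-0.106],"twist":[0,0,0],"grip":0.35}]' 
python3 - <<'E'
from h import *
plan([.6,-.10,.15],0)
c=grab("wrist","e"); lid(c,z=.034+.080)
c=grab("scene","e"); lid(c,z=.13)
E
```

```text
t: 9.25
eef_pos: [0.4207, -0.1007, 0.025]
orientation: [[0.411, 0.912, 0.001], [0.912, -0.411, -0.001], [-0.001, 0.001, -1.0]]
contact_force: [0.1, -0.0, -1.3]
grip_width: 0.459
t: 10.05
eef_pos: [0.421, -0.1005, 0.1329]
orientation: [[0.411, 0.912, 0.002], [0.912, -0.411, -0.002], [-0.0, 0.003, -1.0]]
contact_force: [-0.4, -0.3, -0.7]
grip_width: 0.461
t 10.05 pos [ 0.421  -0.1005  0.1329] yaw_y -24.24 F [-0.39 -0.33 -0.71] grip 0.4605 q7 -24.3
slide [ 0.074   0.163  -0.0166] twist [  0.16   0.06 -24.24]
green px [324.  274.5] area 10674 depth z med 0.1374 rect [ 0.416 -0.113] [0.0747 0.0479] 65.56 bbox 278 369 215 337
green px [220.2 183.4] area 104 depth z med 0.1392 rect [ 0.4244 -0.0794] [0.0205 0.0449] 68.15 bbox 215 225 178 189
```

View pics/wrist_e.png

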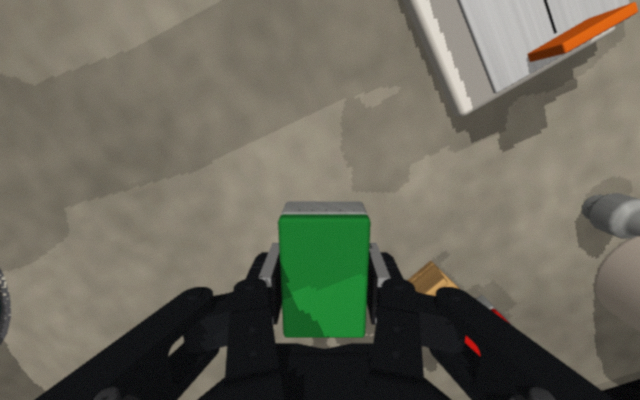

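View pics/scene_e.png

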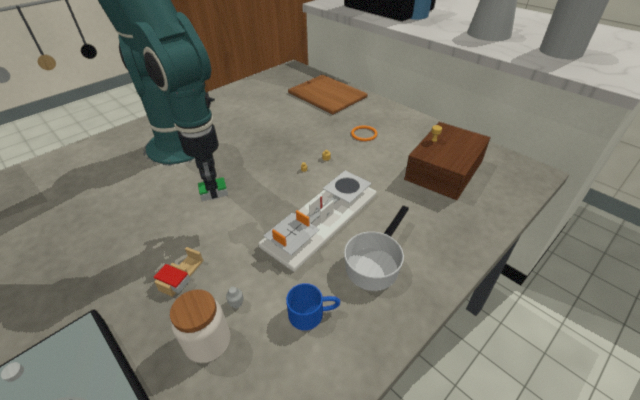

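The tin is held by its long sides, level, lid at (324,275). Next I'll move to a view of the plate with the stops.

```bash
python3 - <<'E'
from h import *
plan([.585,-.13,.22],5)
E
```

```text
t 10.15 pos [ 0.4224 -0.101   0.1337] yaw_y -24.26 F [ 0.26 -0.41 -1.35] grip 0.4671 q7 -24.3
slide [ 0.0403  0.1608 -0.0851] twist [  0.4    0.1  -29.26]
```

```bash
python3 -m pendant '[{"slide":[0.004,0.015,-0.02],"twist":[0.2,0.1,-4],"grip":0.35},{"slide":[0.01,0.045,-0.05],"twist":[0.4,0.1,-10],"grip":0.35},{"slide":[0.02,0.08,-0.075],"twist":[0.4,0.1,-16],"grip":0.35},{"slide":[0.03,0.115,-0.085],"twist":[0.4,0.1,-22],"grip":0.35},{"slide":[0.037,0.145,-0.085],"twist":[0.4,0.1,-27],"grip":0.35},{"slide":[0.04,0.161,-0.085],"twist":[0.4,0.1,-29],"grip":0.35},{"slide":[0.04,0.161,-0.085],"twist":[0.4,0.1,-29],"grip":0.35},{"slide":[0.04,0.161,-0.085],"twist":[0.4,0.1,-29],"grip":0.35}]' 
python3 - <<'E'
from h import *
plan([.585,-.13,.22],5)
c=grab("wrist","f"); np.savez("pics/wrist_f.npz",**c)
st=arm.observe(); lid(c,z=st["eef_pos"][2]+.0033)
for ce,a,m in blobs(c,"orange",50):
    v,u=np.nonzero(m);P=depthpt(c,np.stack([u,v],1)); print(ce,a,np.median(P,0))
E
```

```text
t: 10.95
eef_pos: [0.584, -0.1301, 0.2184]
orientation: [[-0.082, 0.997, -0.003], [0.997, 0.082, 0.001], [0.001, -0.003, -1.0]]
contact_force: [-0.1, 0.0, -0.7]
grip_width: 0.463
t 10.95 pos [ 0.584  -0.1301  0.2184] yaw_y 4.71 F [-0.15  0.03 -0.74] grip 0.4633 q7 3.9
slide [ 0.      0.001  -0.0016] twist [-0.16 -0.06 -0.29]
green px [323.7 274.6] area 10690 depth z med 0.2228 rect [ 0.5841 -0.1298] [0.0399 0.063 ] 4.33 bbox 278 369 215 337
[355.93782383   6.33678756] 386 [0.59606962 0.02379593 0.07622022]
[355.06949807 113.        ] 259 [ 0.60428551 -0.05515226  0.07646383]
[430.34177215 370.16455696] 158 [ 0.69546349 -0.27883003  0.12175882]
```

View pics/wrist_f.png

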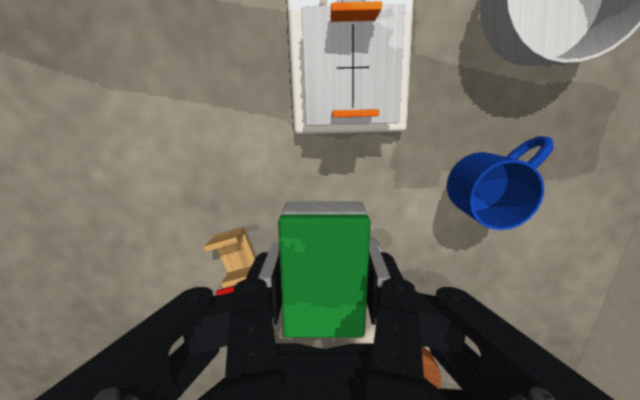

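The wrist view shows the plate ahead: black cross at (352,68), far stop at (356,8) and near stop at (355,113). The tin is centred on the TCP. I'll measure the cross and stops.

```bash
python3 - <<'E'
from h import *
np.set_printoptions(precision=4,suppress=True)
c=load("wrist_f");c["fov_y"]=float(c["fov_y"])
g=cv2.cvtColor(c["frame"],cv2.COLOR_BGR2GRAY)
# plate height by depth
us,vs=np.meshgrid(range(310,345),range(75,105)); P=depthpt(c,np.stack([us.ravel(),vs.ravel()],1)); print("plate z depth",np.median(P[:,2]))
sub=g[22:109,312:392]
m=(sub<70).astype(np.uint8); v,u=np.nonzero(m); u=u+312;v=v+22
# long arm fit
from collections import Counter
print("cols",Counter(u).most_common(4),"rows",Counter(v).most_common(4))
def ana(c,u,v,z):
    P=onplane(c,np.stack([u,v],1),z)[:,:2]; return P
P=ana(c,u,v,.045)
med=np.median(P,0); 
# robust line for long arm
vx,vy,x0,y0=cv2.fitLine(P.astype(np.float32),cv2.DIST_HUBER,0,.001,.001).ravel()
print("line yaw",np.degrees(np.arctan2(vy,vx)),x0,y0)
d=np.array([vx,vy]); n=np.array([-vy,vx]); q=(P-[x0,y0]); t=q@d; s=q@n
cr=abs(s)>.003; print("cross bar t",np.median(t[cr]),cr.sum(),"long extents",t[~cr].min(),t[~cr].max(), "bar s ext",s.min(),s.max())
print("cross centre",np.array([x0,y0])+d*np.median(t[cr])+n*np.median(s[~cr]))
print("bar line fit",np.degrees(np.arctan2(*cv2.fitLine(P[cr].astype(np.float32),cv2.DIST_HUBER,0,.001,.001).ravel()[[1,0]])))
# stops: top-face via bright orange
hs=hsv(c)
for sl in ((0,30),(100,125)):
    o=cv2.inRange(hs,(5,150,60),(18,255,255)); o[:sl[0]]=0;o[sl[1]:]=0
    v,u=np.nonzero(o); pts=np.stack([u,v],1); PD=depthpt(c,pts); top=PD[:,2]>.071
    T=onplane(c,pts[top],.075)[:,:2]; print("stop top rect",cv2.minAreaRect(T.astype(np.float32)), "depth z",np.median(PD[top],0),"V by row",[(r,int(np.median(hs[r][u[v==r],2]))) for r in np.unique(v)])
im=cv2.resize(c["frame"][0:140,280:420],(800,600)[:1]*2 if 0 else (600,600),interpolation=cv2.INTER_CUBIC);cv2.imwrite("pics/plate.png",im)
for n in("top0","scene0"):
    c=load(n);c["fov_y"]=float(c["fov_y"]);c["W"]=np.linalg.inv(c["view"]);f=200/np.tan(np.radians(c["fov_y"]/2))
    p=np.array([.599,-.016,.045,1]);q=c["view"]@p;print(n,q[0]/-q[2]*f+c["cx"],-q[1]/-q[2]*f+c["cy"])
    # disc
    g=cv2.cvtColor(c["frame"],cv2.COLOR_BGR2GRAY);  
    bx=(255,185,285,215) if n=="top0" else (330,172,365,198)
    s=g[bx[1]:bx[3],bx[0]:bx[2]]; k,l,stt,ce=cv2.connectedComponentsWithStats((s<90).astype(np.uint8)); i=1+stt[1:,4].argmax(); u=ce[i]+bx[:2]; print("disc",u,stt[i,4],onplane(c,u,.045))
E
```

```text
plate z depth 0.04634827444641798
cols [(np.int64(352), 1), (np.int64(353), 1)] rows [(np.int64(67), 2)]
line yaw 4.5412593 0.6005095 -0.014934013
cross bar t nan 0 long extents -0.000458501254633597 0.0004585158647659385 bar s ext -1.009291149272733e-06 1.0075203443135864e-06
cross centre [nan nan]
  return _methods._mean(a, axis=axis, dtype=dtype,
  ret = ret.dtype.type(ret / rcount)
Traceback (most recent call last):
cv2.error: OpenCV(4.12.0) /io/opencv/modules/imgproc/src/linefit.cpp:50: error: (-215:Assertion failed) count > 0 in function 'fitLine2D_wods'
```

```bash
cat > cr.py <<'E'
from h import *
np.set_printoptions(precision=4,suppress=True)
def cross(c,box,z,th=35):
    g=cv2.cvtColor(c["frame"],cv2.COLOR_BGR2GRAY); bh=cv2.morphologyEx(g,cv2.MORPH_BLACKHAT,np.ones((7,7),np.uint8))
    x0,y0,x1,y1=box; m=np.zeros_like(g);m[y0:y1,x0:x1]=(bh[y0:y1,x0:x1]>th)
    k,l,s,ce=cv2.connectedComponentsWithStats(m,connectivity=8); i=1+s[1:,4].argmax()
    v,u=np.nonzero(l==i); P=onplane(c,np.stack([u,v],1),z)[:,:2]
    w=bh[v,u].astype(float)
    vx,vy,a,b=cv2.fitLine(P.astype(np.float32),cv2.DIST_HUBER,0,.001,.001).ravel().astype(float)
    for _ in range(3):
        d=np.array([vx,vy]);n=np.array([-vy,vx]);q=P-[a,b];t=q@d;sn=q@n; L=abs(sn)<.002
        vx,vy,a,b=cv2.fitLine(P[L].astype(np.float32),cv2.DIST_L2,0,.001,.001).ravel().astype(float)
    d=np.array([vx,vy]);n=np.array([-vy,vx]);q=P-[a,b];t=q@d;sn=q@n
    B=abs(sn)>.004; tb=np.average(t[B],weights=w[B]); 
    print("n",len(u),"yaw long",np.degrees(np.arctan2(vy,vx)).round(2),"bar n",B.sum(),"s ext",sn.min(),sn.max(),"t ext",t.min()-tb,t.max()-tb,"centre",np.array([a,b])+d*tb)
E
python3 - <<'E'
from cr import *
c=load("wrist_f");c["fov_y"]=float(c["fov_y"])
cross(c,(312,20,395,110),.045)
hs=hsv(c)
for sl in ((0,30),(100,125)):
    o=cv2.inRange(hs,(5,150,60),(18,255,255)); o[:sl[0]]=0;o[sl[1]:]=0
    v,u=np.nonzero(o); pts=np.stack([u,v],1); PD=depthpt(c,pts); top=PD[:,2]>.071
    T=onplane(c,pts[top],.075)[:,:2]; print("stop top rect",cv2.minAreaRect(T.astype(np.float32)), "depth",np.median(PD[top],0),"V by row",[(int(r),int(np.median(hs[r][u[v==r],2]))) for r in np.unique(v)])
cv2.imwrite("pics/plate.png",cv2.resize(c["frame"][0:140,280:420],(600,600),interpolation=cv2.INTER_CUBIC))
for n in("top0","scene0"):
    c=load(n);c["fov_y"]=float(c["fov_y"]);c["W"]=np.linalg.inv(c["view"]);f=200/np.tan(np.radians(c["fov_y"]/2))
    p=np.array([.599,-.016,.045,1]);q=c["view"]@p;print(n,q[0]/-q[2]*f+c["cx"],-q[1]/-q[2]*f+c["cy"])
    g=cv2.cvtColor(c["frame"],cv2.COLOR_BGR2GRAY);  
    bx=(255,185,285,215) if n=="top0" else (330,172,365,198)
    s=g[bx[1]:bx[3],bx[0]:bx[2]]; k,l,stt,ce=cv2.connectedComponentsWithStats((s<90).astype(np.uint8)); i=1+stt[1:,4].argmax(); u=ce[i]+bx[:2]; print("disc",u,stt[i,4],onplane(c,u,.045))
E
```

```text
n 258 yaw long -83.71 bar n 71 s ext -0.015140748526128817 0.015122313042726553 t ext -0.035079326013847924 0.03475605285592559 centre [ 0.6005 -0.0151]
stop top rect ((0.596429169178009, 0.02172853611409664), (0.03905967250466347, 0.01095047127455473), 4.6364426612854) depth [0.5959 0.0233 0.076 ] V by row [(2, 220), (3, 223), (4, 225), (5, 225), (6, 225), (7, 224), (8, 216), (9, 190), (10, 137), (11, 103), (12, 97), (13, 97), (14, 96), (15, 96), (16, 95), (17, 95), (18, 95), (19, 97), (20, 99)]
stop top rect ((0.604843020439148, -0.05511320009827614), (0.03872734680771828, 0.004937918856739998), 4.692986011505127) depth [ 0.6043 -0.0551  0.0764] V by row [(110, 220), (111, 225), (112, 226), (113, 225), (114, 222), (115, 207), (116, 183)]
top0 342.76641884075167 194.09456084020556
disc [268.5296 199.7661] 372 [[0.575  0.2026 0.045 ]]
scene0 290.38494201220385 232.11622946055837
disc [346.8958 185.278 ] 259 [[0.5767 0.2044 0.045 ]]
```

View pics/plate.png

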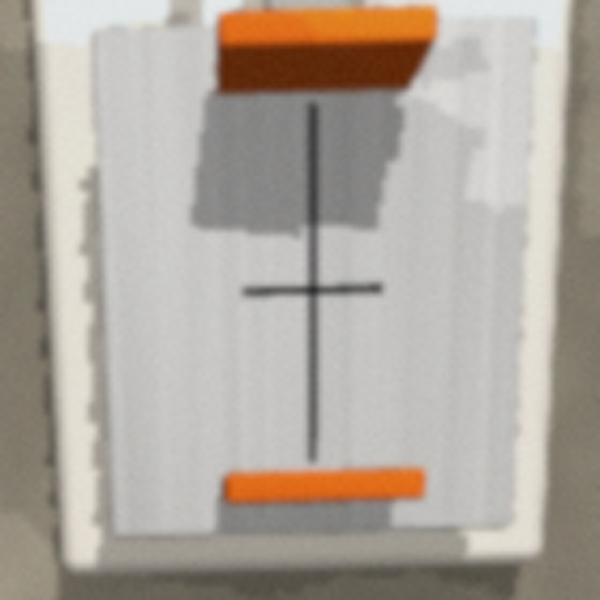

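The cross is at (0.6005,-0.0151), the balance's x axis at yaw 6.3°, and the disc near (0.576,0.2035). That puts disc and cross 220 mm apart, as the text says. I'll bring the tin above the stops.

```bash
python3 - <<'E'
from h import *
plan([.6003,-.0155,.13],6.3)
E
```

```text
t 11.0 pos [ 0.5838 -0.13    0.2187] yaw_y 4.72 F [-0.74 -0.6  -0.72] grip 0.4637 q7 3.9
slide [0.1127 0.0261 0.0888] twist [-0.15 -0.04 -1.58]
```

```bash
python3 -m pendant '[{"slide":[0.015,0.004,0.01],"twist":[-0.1,0,-0.5],"grip":0.35},{"slide":[0.045,0.01,0.03],"twist":[-0.15,0,-1.6],"grip":0.35},{"slide":[0.075,0.018,0.05],"twist":[-0.15,0,-1.6],"grip":0.35},{"slide":[0.1,0.024,0.07],"twist":[-0.15,0,-1.6],"grip":0.35},{"slide":[0.1127,0.0261,0.084],"twist":[-0.15,0,-1.6],"grip":0.35},{"slide":[0.1127,0.0261,0.089],"twist":[-0.15,0,-1.6],"grip":0.35},{"slide":[0.1127,0.0261,0.089],"twist":[-0.15,0,-1.6],"grip":0.35},{"slide":[0.1127,0.0261,0.089],"twist":[-0.15,0,-1.6],"grip":0.35}]' 
python3 - <<'E'
from cr import *
plan([.6003,-.0155,.13],6.3)
st=arm.observe(); zl=st["eef_pos"][2]+.0033
for n in("wrist","top","scene"):
    c=grab(n,"g"); np.savez(f"pics/{n}_g.npz",**c); print(n); lid(c,z=zl)
    o=cv2.inRange(hsv(c),(5,150,60),(18,255,255)); k,l,s,ce=cv2.connectedComponentsWithStats(o)
    for i in range(1,k):
        if s[i,4]>15:
            v,u=np.nonzero(l==i);P=depthpt(c,np.stack([u,v],1)); q=np.median(P,0)
            if abs(q[1])<.1: print(ce[i],s[i,4],q)
E
```

```text
t: 11.8
eef_pos: [0.6003, -0.0166, 0.1302]
orientation: [[-0.109, 0.994, 0.001], [0.994, 0.109, -0.0], [-0.0, 0.001, -1.0]]
contact_force: [0.5, 0.4, -0.5]
grip_width: 0.463
t 11.8 pos [ 0.6003 -0.0166  0.1302] yaw_y 6.24 F [ 0.52  0.45 -0.53] grip 0.4633 q7 -9.1
slide [0.0011 0.0001 0.0002] twist [ 0.03  0.01 -0.06]
wrist
green px [323.7 274.5] area 10623 depth z med 0.1346 rect [ 0.6005 -0.0165] [0.04   0.0632] 5.81 bbox 279 369 215 337
[324.4596 164.4161] 966 [0.5964 0.0261 0.0758]
topTraceback (most recent call last):
  File "<stdin>", line 5, in <module>
  File "h.py", line 45, in lid
    b=max(blobs(c,name,100),key=lambda b:b[1]); v,u=np.nonzero(b[2])
ValueError: max() iterable argument is empty
```

View pics/wrist_g.png

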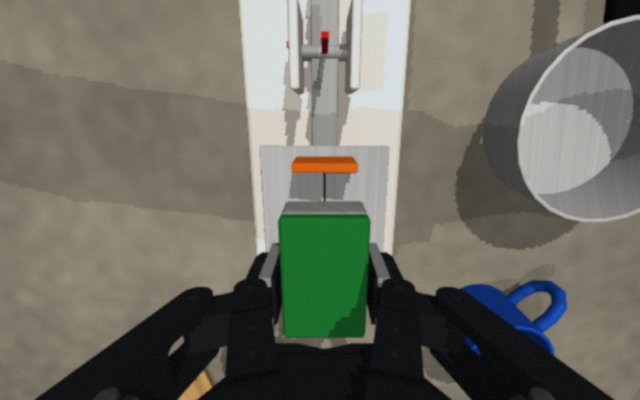

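```bash
python3 - <<'E'
import cv2
t=cv2.imread('pics/top_g.png');s=cv2.imread('pics/scene_g.png')
cv2.imwrite('pics/scgz.png',cv2.resize(s[140:280,220:400],(771,600),interpolation=cv2.INTER_CUBIC))
E
```

```text
[ WARN:0@0.035] global loadsave.cpp:275 findDecoder imread_('pics/scene_g.png'): can't open/read file: check file path/integrity
Traceback (most recent call last):
TypeError: 'NoneType' object is not subscriptable
```

```bash
python3 - <<'E'
from cr import *
c=load("wrist_g");c["fov_y"]=float(c["fov_y"]);hs=hsv(c)
for col in(310,324,340):
    print([(r,int(hs[r,col,2]),int(hs[r,col,1]),round(float(depthpt(c,[col,r])[0,2]),3)) for r in range(153,178)])
for r0 in (156,157,158,167,168,169,173): print(r0,onplane(c,[324.4,r0],.075)[0])
c=grab("scene","g"); np.savez(f"pics/scene_g.npz",**c)
cv2.imwrite('pics/scgz.png',cv2.resize(c["frame"][140:280,220:400],(771,600),interpolation=cv2.INTER_CUBIC))
E
```

```text
[(153, 177, 4, 0.046), (154, 176, 9, 0.046), (155, 174, 28, 0.047), (156, 168, 82, 0.046), (157, 157, 177, 0.051), (158, 156, 230, 0.057), (159, 156, 227, 0.06), (160, 158, 234, 0.065), (161, 159, 234, 0.068), (162, 168, 229, 0.073), (163, 191, 226, 0.075), (164, 208, 231, 0.076), (165, 213, 230, 0.077), (166, 214, 226, 0.077), (167, 210, 231, 0.076), (168, 213, 225, 0.076), (169, 210, 225, 0.075), (170, 203, 231, 0.077), (171, 190, 213, 0.076), (172, 155, 145, 0.075), (173, 129, 42, 0.047), (174, 120, 9, 0.045), (175, 119, 2, 0.047), (176, 121, 4, 0.046), (177, 118, 2, 0.046)]
[(153, 177, 4, 0.045), (154, 177, 7, 0.046), (155, 174, 28, 0.046), (156, 168, 85, 0.046), (157, 161, 173, 0.051), (158, 156, 226, 0.056), (159, 159, 229, 0.06), (160, 159, 226, 0.064), (161, 157, 236, 0.068), (162, 168, 234, 0.073), (163, 188, 228, 0.076), (164, 207, 232, 0.077), (165, 213, 226, 0.077), (166, 213, 231, 0.076), (167, 213, 231, 0.077), (168, 211, 228, 0.076), (169, 210, 232, 0.077), (170, 208, 226, 0.076), (171, 191, 226, 0.077), (172, 142, 203, 0.076), (173, 74, 114, 0.047), (174, 47, 16, 0.046), (175, 50, 10, 0.047), (176, 45, 6, 0.252), (177, 42, 6, 0.046)]
[(153, 175, 4, 0.046), (154, 175, 10, 0.045), (155, 173, 28, 0.045), (156, 165, 87, 0.047), (157, 160, 175, 0.05), (158, 158, 224, 0.056), (159, 160, 230, 0.06), (160, 156, 232, 0.064), (161, 160, 234, 0.068), (162, 167, 232, 0.073), (163, 188, 229, 0.077), (164, 207, 229, 0.076), (165, 213, 226, 0.076), (166, 213, 226, 0.076), (167, 214, 229, 0.077), (168, 214, 228, 0.076), (169, 211, 227, 0.077), (170, 208, 231, 0.077), (171, 193, 215, 0.077), (172, 155, 168, 0.076), (173, 117, 63, 0.046), (174, 117, 9, 0.047), (175, 118, 4, 0.046), (176, 120, 9, 0.048), (177, 119, 6, 0.045)]
156 [0.5956 0.0315 0.075 ]
157 [0.5956 0.0309 0.075 ]
158 [0.5957 0.0303 0.075 ]
167 [0.5963 0.0249 0.075 ]
168 [0.5964 0.0243 0.075 ]
169 [0.5964 0.0237 0.075 ]
173 [0.5967 0.0212 0.075 ]
```

View pics/scgz.png

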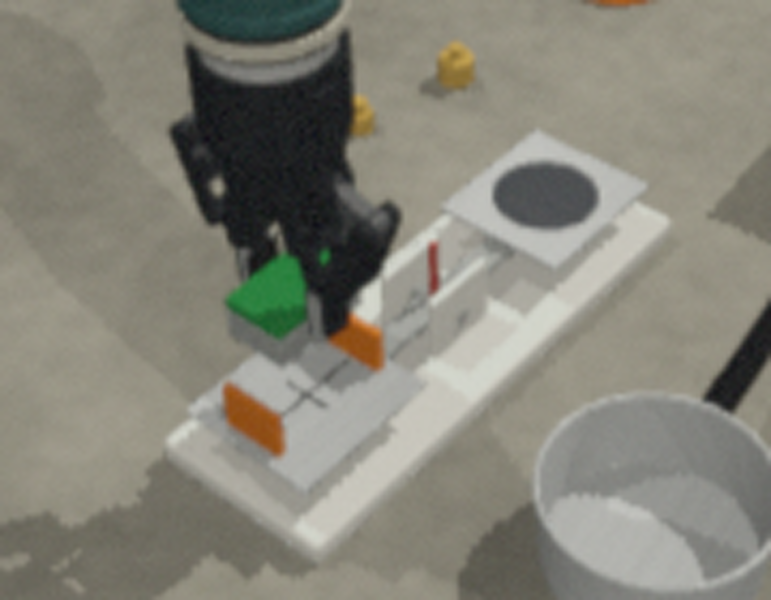

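The scene view shows the tin above the plate between the stops. The far stop's inner edge, from this second wrist position, gives the same centre, (0.6006,-0.0152). I'll correct by 1.3 mm and go down to just above the plate.

```bash
python3 -m pendant '[{"slide":[0.0013,0.0001,0],"twist":[0,0,-0.4],"grip":0.35},{"slide":[0.0013,0.0001,0.008],"twist":[0,0,-0.4],"grip":0.35},{"slide":[0.0013,0.0001,0.022],"twist":[0,0,-0.4],"grip":0.35},{"slide":[0.0013,0.0001,0.034],"twist":[0,0,-0.4],"grip":0.35},{"slide":[0.0013,0.0001,0.044],"twist":[0,0,-0.4],"grip":0.35},{"slide":[0.0013,0.0001,0.052],"twist":[0,0,-0.4],"grip":0.35},{"slide":[0.0013,0.0001,0.056],"twist":[0,0,-0.4],"grip":0.35},{"slide":[0.0013,0.0001,0.056],"twist":[0,0,-0.4],"grip":0.35}]' 
python3 - <<'E'
from cr import *
plan([.6004,-.0153,.0635],6.6)
c=grab("wrist","h"); np.savez("pics/wrist_h.npz",**c); lid(c,z=arm.observe()["eef_pos"][2]+.0033)
E
```

```text
t: 12.75
eef_pos: [0.6003, -0.0153, 0.0738]
orientation: [[-0.115, 0.993, 0.0], [0.993, 0.115, 0.0], [0.0, 0.0, -1.0]]
contact_force: [0.8, -0.1, -1.0]
grip_width: 0.461
t 12.75 pos [ 0.6003 -0.0153  0.0738] yaw_y 6.63 F [ 0.83 -0.09 -0.98] grip 0.4607 q7 -10.8
slide [0.     0.0001 0.0103] twist [ 0.01 -0.02  0.03]
green px [323.7 274.3] area 10580 depth z med 0.0782 rect [ 0.6004 -0.0146] [0.0397 0.0622] 6.2 bbox 279 369 215 336
```

View pics/wrist_h.png

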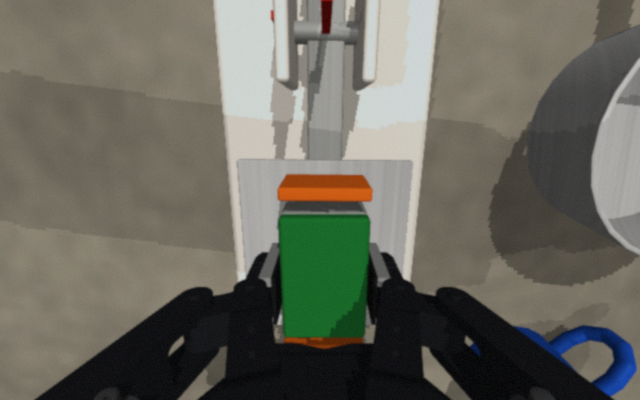

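The tin sits between the stops: far stop at (325,188), lid at rows 215-336, and the near stop just visible at row 342. I'll check the gaps numerically from this picture.

```bash
python3 - <<'E'
from cr import *
c=load("wrist_h");c["fov_y"]=float(c["fov_y"]);hs=hsv(c)
for r in list(range(174,217,1))+list(range(334,350)): print((r,*hs[r,324].tolist(),round(float(depthpt(c,[324,r])[0,2]),4)),end=" ")
d=np.array([np.cos(np.radians(96.4)),np.sin(np.radians(96.4))])
def along(r,z): return round(float((onplane(c,[324,r],z)[0,:2]-[.6006,-.0152])@d),4)
print();print("stop outer/inner", [along(r,.0755) for r in(175,187,199.5,200.5)],"lid",along(214.7,.0771),along(336.5,.0771),"near stop",along(342,.0755))
E
```

```text
(174, 11, 86, 157, 0.046) (175, 10, 177, 151, 0.0499) (176, 11, 229, 148, 0.0519) (177, 12, 238, 148, 0.0548) (178, 11, 229, 149, 0.0564) (179, 11, 225, 152, 0.0574) (180, 11, 229, 149, 0.0609) (181, 11, 231, 151, 0.0644) (182, 11, 233, 150, 0.0647) (183, 11, 233, 149, 0.0672) (184, 11, 234, 149, 0.0694) (185, 11, 233, 150, 0.0706) (186, 11, 240, 151, 0.0727) (187, 11, 238, 162, 0.0745) (188, 11, 229, 189, 0.0752) (189, 12, 227, 202, 0.0778) (190, 12, 230, 202, 0.0771) (191, 12, 229, 205, 0.0774) (192, 12, 230, 203, 0.0769) (193, 12, 230, 204, 0.0765) (194, 12, 231, 202, 0.0771) (195, 12, 229, 204, 0.077) (196, 12, 231, 202, 0.0764) (197, 12, 232, 199, 0.0767) (198, 11, 228, 197, 0.0759) (199, 11, 229, 185, 0.0764) (200, 11, 211, 150, 0.0758) (201, 10, 150, 97, 0.076) (202, 14, 43, 65, 0.0534) (203, 20, 13, 61, 0.0556) (204, 30, 4, 58, 0.0584) (205, 45, 9, 60, 0.0589) (206, 0, 4, 61, 0.0604) (207, 60, 4, 57, 0.0623) (208, 30, 8, 63, 0.0629) (209, 0, 0, 61, 0.0654) (210, 20, 12, 63, 0.0672) (211, 45, 6, 83, 0.0683) (212, 50, 13, 117, 0.0685) (213, 53, 25, 121, 0.0704) (214, 61, 65, 102, 0.0729) (215, 64, 151, 81, 0.0735) (216, 65, 194, 80, 0.0753) (334, 66, 192, 106, 0.0783) (335, 66, 198, 102, 0.078) (336, 63, 172, 89, 0.0785) (337, 37, 159, 64, 0.0772) (338, 13, 213, 85, 0.0712) (339, 12, 244, 90, 0.0726) (340, 11, 225, 95, 0.0727) (341, 11, 232, 90, 0.0734) (342, 11, 222, 94, 0.0756) (343, 11, 231, 96, 0.0745) (344, 10, 219, 107, 0.0759) (345, 10, 232, 121, 0.0759) (346, 11, 231, 130, 0.0767) (347, 11, 232, 121, 0.0775) (348, 10, 207, 91, 0.0758) (349, 4, 149, 41, 0.1279) 
stop outer/inner [0.0484, 0.0433, 0.0378, 0.0374] lid 0.0316 -0.0311 near stop -0.0359
```

The lid edges are at +31.6 and -31.1 mm and the stops at about ±37, so it is centred to about 0.3 mm. I'll lower it gently and let the plate ride down.

```bash
python3 -m pendant '[{"slide":[0,0,0.0015],"twist":[0,0,0],"grip":0.35},{"slide":[0,0,0.003],"twist":[0,0,0],"grip":0.35},{"slide":[0,0,0.0045],"twist":[0,0,0],"grip":0.35},{"slide":[0,0,0.006],"twist":[0,0,0],"grip":0.35},{"slide":[0,0,0.0075],"twist":[0,0,0],"grip":0.35},{"slide":[0,0,0.009],"twist":[0,0,0],"grip":0.35},{"slide":[0,0,0.010],"twist":[0,0,0],"grip":0.35},{"slide":[0,0,0.0105],"twist":[0,0,0],"grip":0.35}]' 
python3 - <<'E'
from cr import *
plan([.6004,-.0153,.0635],6.6)
E
```

```text
t: 13.6
eef_pos: [0.6007, -0.0152, 0.0637]
orientation: [[-0.115, 0.993, 0.001], [0.993, 0.115, 0.0], [0.0, 0.001, -1.0]]
contact_force: [-0.8, -0.5, -0.8]
grip_width: 0.461
t 13.6 pos [ 0.6007 -0.0152  0.0637] yaw_y 6.63 F [-0.77 -0.46 -0.78] grip 0.4605 q7 -11.2
slide [-0.     -0.0003  0.0002] twist [ 0.06 -0.01  0.03]
```

```bash
python3 -m pendant '[{"slide":[0,0,0.0005],"twist":[0,0,0],"grip":0.35},{"slide":[0,0,0.001],"twist":[0,0,0],"grip":0.35},{"slide":[0,0,0.001],"twist":[0,0,0],"grip":0.46},{"slide":[0,0,0.001],"twist":[0,0,0],"grip":0.52},{"slide":[0,0,0.001],"twist":[0,0,0],"grip":0.62},{"slide":[0,0,0.001],"twist":[0,0,0],"grip":0.7},{"slide":[0,0,0.001],"twist":[0,0,0],"grip":0.7},{"slide":[0,0,0.001],"twist":[0,0,0],"grip":0.7}]' 
python3 - <<'E'
from cr import *
plan([.6004,-.0153,.15],6.6)
c=grab("wrist","i"); np.savez("pics/wrist_i.npz",**c); lid(c,z=.0373+.028)
E
```

```text
t: 14.4
eef_pos: [0.6007, -0.0153, 0.0628]
orientation: [[-0.115, 0.993, 0.001], [0.993, 0.115, 0.0], [0.0, 0.001, -1.0]]
contact_force: [-0.4, 0.1, 0.4]
grip_width: 0.698
t 14.4 pos [ 0.6007 -0.0153  0.0628] yaw_y 6.62 F [-0.39  0.06  0.42] grip 0.6983 q7 -11.2
slide [ 0.0001 -0.0002 -0.0872] twist [ 0.07 -0.01  0.02]
green px [323.5 273.4] area 10525 depth z med 0.0667 rect [ 0.6008 -0.0152] [0.0395 0.0632] 6.53 bbox 278 369 214 336
```

View pics/wrist_i.png

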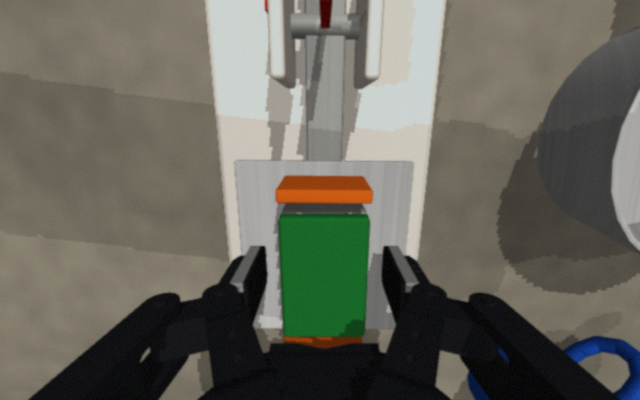

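The tin is released on the lowered plate, lid at (323,273), with even gaps to both stops. I'll go up and across to the brass weights.

```bash
python3 -m pendant '[{"slide":[0,0,-0.005],"twist":[0,0,0],"grip":0.7},{"slide":[0,0,-0.02],"twist":[0,0,0],"grip":0.7},{"slide":[0,0,-0.045],"twist":[0,0,0],"grip":0.7},{"slide":[0,0,-0.08],"twist":[0,0,0],"grip":0.7},{"slide":[0,0,-0.11],"twist":[0,0,0],"grip":0.7},{"slide":[0,0,-0.13],"twist":[0,0,0],"grip":0.7},{"slide":[0,0,-0.13],"twist":[0,0,0],"grip":0.7},{"slide":[0,0,-0.13],"twist":[0,0,0],"grip":0.7}]' 
python3 - <<'E'
from cr import *
plan([.406,.25,.19],40)
E
```

```text
t: 15.25
eef_pos: [0.6006, -0.0154, 0.1936]
orientation: [[-0.115, 0.993, 0.002], [0.993, 0.115, -0.0], [-0.0, 0.002, -1.0]]
contact_force: [0.1, -0.5, -1.3]
grip_width: 0.701
t 15.25 pos [ 0.6006 -0.0154  0.1936] yaw_y 6.62 F [ 0.14 -0.54 -1.25] grip 0.7012 q7 -6.9
slide [ 0.2861 -0.1627  0.0031] twist [  0.12   0.06 -33.38]
```

```bash
python3 -m pendant '[{"slide":[0.04,-0.023,0],"twist":[0,0,-4],"grip":0.7},{"slide":[0.083,-0.047,0],"twist":[0,0,-8],"grip":0.7},{"slide":[0.125,-0.07,0],"twist":[0,0,-12],"grip":0.7},{"slide":[0.165,-0.094,0],"twist":[0,0,-15],"grip":0.7},{"slide":[0.205,-0.117,0],"twist":[0,0,-15],"grip":0.7},{"slide":[0.245,-0.14,0],"twist":[0,0,-15],"grip":0.7},{"slide":[0.275,-0.157,0],"twist":[0,0,-15],"grip":0.7},{"slide":[0.286,-0.163,0],"twist":[0,0,-15],"grip":0.7}]' 
python3 - <<'E'
from cr import *
plan([.406,.291,.15],21.6)
for n in ("wrist","top","scene"):
    c=grab(n,"j"); np.savez(f"pics/{n}_j.npz",**c); print(n)
    for ce,a,m in blobs(c,"brass",30):
        v,u=np.nonzero(m);P=depthpt(c,np.stack([u,v],1)); q=np.median(P,0)
        if .3<q[0]<.5 and .1<q[1]<.4: print(ce,a,q,"maxz",np.percentile(P[:,2],97),"bbox",u.min(),u.max(),v.min(),v.max())
    try: lid(c,z=.0653)
    except ValueError: print("no lid")
E
```

```text
t: 16.05
eef_pos: [0.4025, 0.2524, 0.1924]
orientation: [[-0.374, 0.928, 0.0], [0.928, 0.374, -0.0], [-0.0, 0.0, -1.0]]
contact_force: [0.6, -0.7, 0.4]
grip_width: 0.7
t 16.05 pos [0.4025 0.2524 0.1924] yaw_y 21.95 F [ 0.62 -0.72  0.44] grip 0.6999 q7 -27.7
slide [0.0345 0.0177 0.0424] twist [0.   0.   0.35]
wrist
[341.4962 149.3164] 651 [0.4036 0.2951 0.0215] maxz 0.03133076004247565 bbox 328 355 135 164
[304.386  223.7135] 342 [0.398  0.2075 0.0176] maxz 0.027428736018799367 bbox 295 313 213 234
no lid
top
[266.6842 260.8158] 38 [0.3972 0.2022 0.0172] maxz 1.0278365171975965 bbox 264 270 258 264
green px [343.6 193.2] area 280 depth z med 0.0646 rect [ 0.5984 -0.0165] [0.039  0.0614] 6.25 bbox 333 354 186 200
scene
[325.975  155.2375] 80 [0.4096 0.2898 0.0173] maxz 0.030525459388773053 bbox 322 330 150 160
[303.5  166.92] 50 [0.4029 0.2022 0.0155] maxz 0.02674842317027854 bbox 301 306 162 171
green px [290.5 227.5] area 339 depth z med 0.0659 rect [ 0.6028 -0.0166] [0.0405 0.0622] 6.51 bbox 277 304 217 239
```

View pics/wrist_j.png

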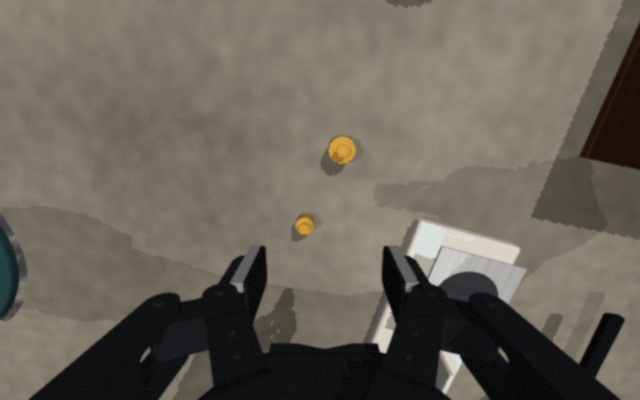

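View pics/scene_j.png

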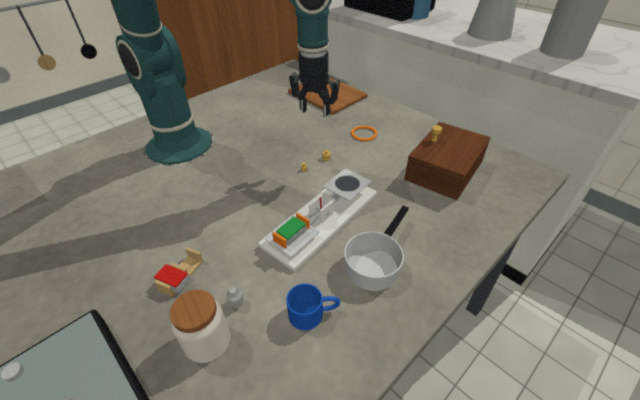

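The scene view shows the tin on its plate at (290,228) between the stops. In the wrist view the larger weight is at (341,149) and the smaller at (304,224). I'll move nearer and look again.

```bash
python3 - <<'E'
from cr import *
c=load("wrist_j");c["fov_y"]=float(c["fov_y"])
b=max(blobs(c,"brass",30),key=lambda b:b[1]); 
print(onplane(c,b[0],.018)); P=onplane(c,np.argwhere(b[2])[:,::-1],.02)[:,:2]; print(cv2.minEnclosingCircle(P.astype(np.float32)))
plan([.405,.293,.13],21.6)
E
```

```text
[[0.4043 0.2944 0.018 ]]
((0.4039965271949768, 0.29434770345687866), 0.014500978402793407)
t 16.2 pos [0.4056 0.2494 0.1925] yaw_y 21.68 F [ 0.18 -0.78  0.93] grip 0.7011 q7 -27.6
slide [0.0408 0.0155 0.0625] twist [0.05 0.09 0.08]
```

```bash
python3 -m pendant '[{"slide":[0.01,0.004,0.02],"twist":[0,0,0],"grip":0.7},{"slide":[0.03,0.01,0.045],"twist":[0,0,0],"grip":0.7},{"slide":[0.039,0.0155,0.06],"twist":[0,0,0],"grip":0.7},{"slide":[0.039,0.0155,0.0625],"twist":[0,0,0],"grip":0.7},{"slide":[0.039,0.0155,0.0625],"twist":[0,0,0],"grip":0.7},{"slide":[0.039,0.0155,0.0625],"twist":[0,0,0],"grip":0.7},{"slide":[0.039,0.0155,0.0625],"twist":[0,0,0],"grip":0.7},{"slide":[0.039,0.0155,0.0625],"twist":[0,0,0],"grip":0.7}]' 
python3 - <<'E'
from cr import *
c=grab("wrist","k")
b=max(blobs(c,"brass",30),key=lambda b:b[1]); 
P=onplane(c,np.argwhere(b[2])[:,::-1],.02)[:,:2]; r=cv2.minEnclosingCircle(P.astype(np.float32));print(b[0],r,np.percentile(depthpt(c,np.argwhere(b[2])[:,::-1])[:,2],[25,50,97]))
plan([*r[0],.022],21.6)
E
```

```text
t: 17.0
eef_pos: [0.4063, 0.2908, 0.1307]
orientation: [[-0.368, 0.93, 0.003], [0.93, 0.368, -0.001], [-0.002, 0.002, -1.0]]
contact_force: [-1.0, -0.2, 0.6]
grip_width: 0.703
[323.0966 198.52  ] ((0.40353918075561523, 0.29580333828926086), 0.0156181575730443) [0.0207 0.0215 0.0311]
t 17.05 pos [0.4061 0.291  0.1306] yaw_y 21.63 F [ 0.01 -0.04  0.24] grip 0.7027 q7 -36.8
slide [ 0.0056 -0.0008  0.1086] twist [0.12 0.1  0.03]
```

View pics/wrist_k.png

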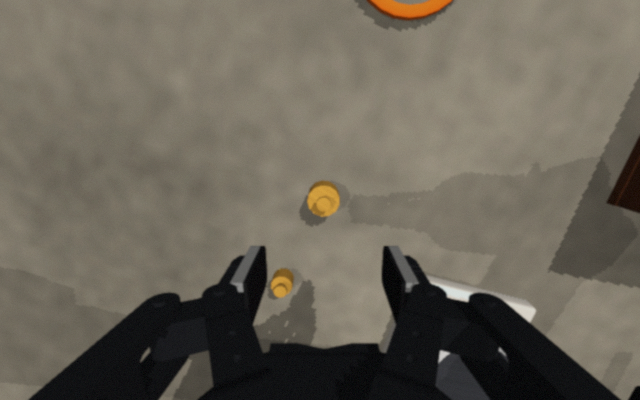

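```bash
python3 - <<'E'
from cr import *
f=cv2.imread("pics/wrist_k.png"); cv2.imwrite("pics/kz.png",cv2.resize(f[170:230,290:360],(700,600),interpolation=cv2.INTER_CUBIC))
c=grab("wrist","k2"); b=max(blobs(c,"brass",30),key=lambda b:b[1]); px=np.argwhere(b[2])[:,::-1]; P=depthpt(c,px)
z=np.array(c["range_z"]); 
k=P[:,2]>.026; s=(P[:,2]>.0185)&(P[:,2]<.024)
print("knob",px[k].mean(0),k.sum(),onplane(c,px[k].mean(0),.029))
hull=cv2.convexHull(onplane(c,px[s],.02)[:,:2].astype(np.float32)); print("shoulder",cv2.minEnclosingCircle(hull))
u0,u1=px[s][:,0].min(),px[s][:,0].max();v0,v1=px[s][:,1].min(),px[s][:,1].max(); print(u0,u1,v0,v1,onplane(c,[(u0+u1)/2,(v0+v1)/2],.02))
E
```

```text
knob [322.773  203.9514] 185 [[0.4041 0.2943 0.029 ]]
shoulder ((0.4041568636894226, 0.29408809542655945), 0.01364431157708168)
307 338 185 216 [[0.4038 0.2943 0.02  ]]
```

View pics/kz.png

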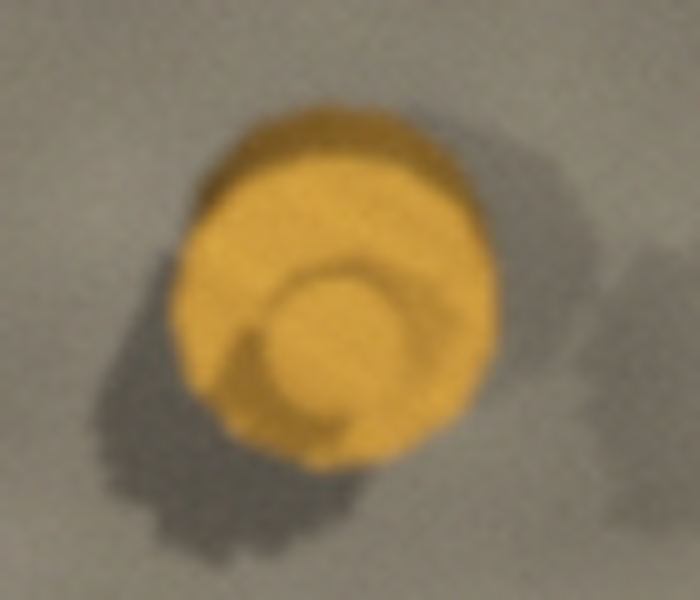

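The larger weight's shoulder circle and knob both come out at (0.404,0.2943), standing upright. I'll go down and grip its body.

```bash
python3 -c "
from h import *
plan([.404,.2943,.025],21.6)"
```

```text
t 17.1 pos [0.406  0.2911 0.1305] yaw_y 21.65 F [-1.18  0.26  0.86] grip 0.6976 q7 -36.8
slide [ 0.0039 -0.0009  0.1054] twist [0.1  0.09 0.04]
```

```bash
python3 -m pendant '[{"slide":[0.0039,-0.0009,0.02],"twist":[0.1,0.1,0],"grip":0.7},{"slide":[0.0039,-0.0009,0.055],"twist":[0.1,0.1,0],"grip":0.7},{"slide":[0.0039,-0.0009,0.08],"twist":[0.1,0.1,0],"grip":0.7},{"slide":[0.0039,-0.0009,0.097],"twist":[0.1,0.1,0],"grip":0.7},{"slide":[0.0039,-0.0009,0.104],"twist":[0.1,0.1,0],"grip":0.7},{"slide":[0.0039,-0.0009,0.1055],"twist":[0.1,0.1,0],"grip":0.7},{"slide":[0.0039,-0.0009,0.1055],"twist":[0.1,0.1,0],"grip":0.6},{"slide":[0.0039,-0.0009,0.1055],"twist":[0.1,0.1,0],"grip":0.5}]' 
python3 - <<'E'
from cr import *
plan([.404,.2943,.025],21.6)
c=grab("wrist","l")
E
```

```text
t: 17.9
eef_pos: [0.4046, 0.2947, 0.0259]
orientation: [[-0.369, 0.93, 0.001], [0.93, 0.369, 0.001], [0.001, 0.002, -1.0]]
contact_force: [0.8, 0.7, 0.1]
grip_width: 0.499
t 17.9 pos [0.4046 0.2947 0.0259] yaw_y 21.64 F [0.76 0.67 0.12] grip 0.4988 q7 -44.6
slide [-0.0002 -0.0007  0.0009] twist [ 0.1  -0.03  0.04]
```

View pics/wrist_l.png

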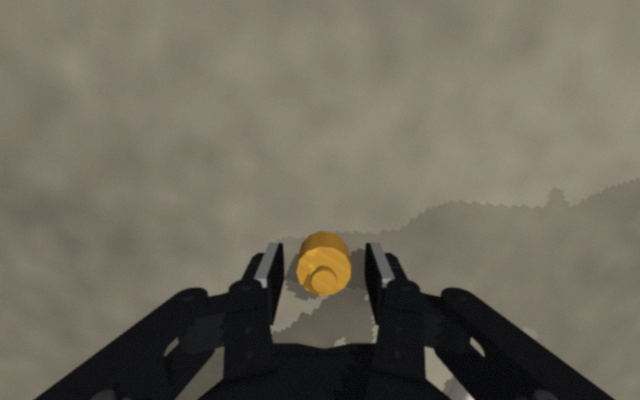

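The weight, at (324,270), is centred between the fingers. I'll close and lift.

```bash
python3 -m pendant '[{"slide":[0,-0.0005,0.001],"twist":[0,0,0],"grip":0.35},{"slide":[0,-0.0005,0.001],"twist":[0,0,0],"grip":0.25},{"slide":[0,-0.0005,0.001],"twist":[0,0,0],"grip":0.2},{"slide":[0,-0.0005,0.001],"twist":[0,0,0],"grip":0.2},{"slide":[0,-0.0005,0.001],"twist":[0,0,0],"grip":0.2},{"slide":[0,-0.0005,0.001],"twist":[0,0,0],"grip":0.2},{"slide":[0,-0.0005,0.001],"twist":[0,0,0],"grip":0.2},{"slide":[0,-0.0005,0.001],"twist":[0,0,0],"grip":0.2}]' 40
python3 -m pendant '[{"slide":[0,0,-0.004],"twist":[0,0,0],"grip":0.2},{"slide":[0,0,-0.02],"twist":[0,0,0],"grip":0.2},{"slide":[0,0,-0.05],"twist":[0,0,0],"grip":0.2},{"slide":[0,0,-0.08],"twist":[0,0,0],"grip":0.2},{"slide":[0,0,-0.105],"twist":[0,0,0],"grip":0.2},{"slide":[0,0,-0.12],"twist":[0,0,0],"grip":0.2},{"slide":[0,0,-0.12],"twist":[0,0,0],"grip":0.2},{"slide":[0,0,-0.12],"twist":[0,0,0],"grip":0.2}]'
python3 - <<'E'
from cr import *
c=grab("wrist","m"); np.savez("pics/wrist_m.npz",**c)
plan([.5757,.150,.16],6.5)
b=max(blobs(c,"brass",100),key=lambda b:b[1]);print(b[0],b[1])
E
```

```text
t: 18.75
eef_pos: [0.4045, 0.2947, 0.0258]
orientation: [[-0.369, 0.93, 0.003], [0.93, 0.369, 0.001], [0.0, 0.003, -1.0]]
contact_force: [0.2, -1.5, 5.1]
grip_width: 0.285
t: 19.55
eef_pos: [0.404, 0.294, 0.1452]
orientation: [[-0.368, 0.93, 0.002], [0.93, 0.368, 0.001], [-0.0, 0.003, -1.0]]
contact_force: [-0.3, 0.4, -1.4]
grip_width: 0.287
t 19.6 pos [0.4037 0.2938 0.1447] yaw_y 21.61 F [-0.58 -0.65 -1.1 ] grip 0.2849 q7 -36.3
slide [-0.1971  0.1069 -0.0151] twist [ 0.08  0.01 15.11]
[323.855  263.9431] 2690
```

View pics/wrist_m.png

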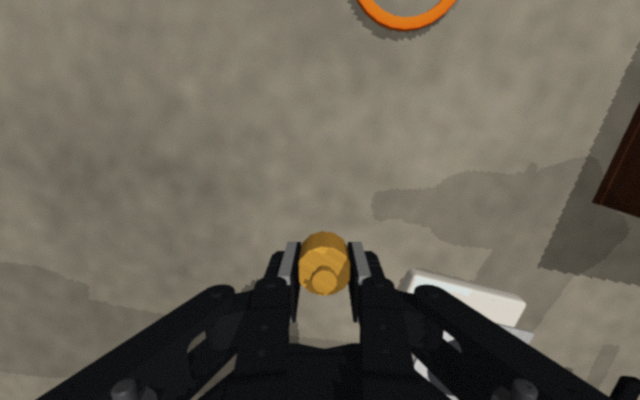

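The weight hangs upright between the fingers at (324,264). The disc is known from two views to about 2 mm and the tolerance is 34 mm, so I'll go straight above it and check there.

```bash
python3 - <<'E'
from cr import *
plan([.5758,.2035,.12],6.5)
E
```

```text
t 19.6 pos [0.4037 0.2938 0.1447] yaw_y 21.61 F [-0.58 -0.65 -1.1 ] grip 0.2849 q7 -36.3
slide [-0.1473  0.1267  0.0249] twist [ 0.08  0.01 15.11]
```

```bash
python3 -m pendant '[{"slide":[-0.015,0.013,0],"twist":[0,0,2],"grip":0.2},{"slide":[-0.045,0.039,0],"twist":[0,0,6],"grip":0.2},{"slide":[-0.08,0.069,0],"twist":[0,0,10],"grip":0.2},{"slide":[-0.115,0.099,0.005],"twist":[0,0,13],"grip":0.2},{"slide":[-0.138,0.119,0.015],"twist":[0,0,15],"grip":0.2},{"slide":[-0.1473,0.1267,0.023],"twist":[0,0,15],"grip":0.2},{"slide":[-0.1473,0.1267,0.025],"twist":[0,0,15],"grip":0.2},{"slide":[-0.1473,0.1267,0.025],"twist":[0,0,15],"grip":0.2}]'
python3 - <<'E'
from cr import *
c=grab("wrist","n"); np.savez("pics/wrist_n.npz",**c)
plan([.5758,.2035,.088],6.5)
c=grab("scene","n")
cv2.imwrite('pics/scnz.png',cv2.resize(c["frame"][110:270,240:420],(675,600),interpolation=cv2.INTER_CUBIC))
E
```

```text
t: 20.4
eef_pos: [0.574, 0.2041, 0.1186]
orientation: [[-0.116, 0.993, -0.002], [0.993, 0.116, 0.0], [0.0, -0.002, -1.0]]
contact_force: [-1.7, 0.8, -0.4]
grip_width: 0.288
t 20.45 pos [0.574  0.2049 0.1194] yaw_y 6.76 F [ 0.34  1.54 -1.8 ] grip 0.286 q7 -32.3
slide [-0.0016  0.0016  0.0313] twist [-0.04 -0.04  0.26]
```

View pics/wrist_n.png

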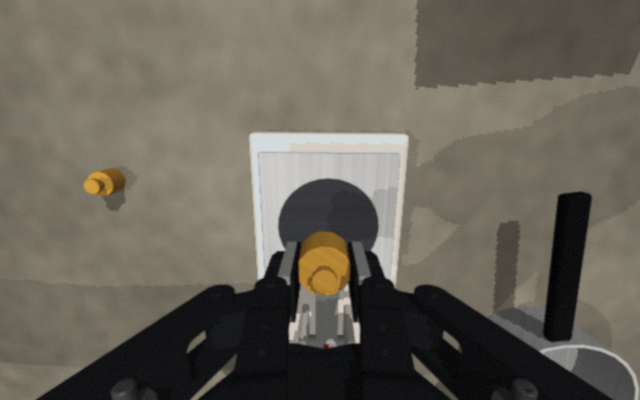

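View pics/scnz.png

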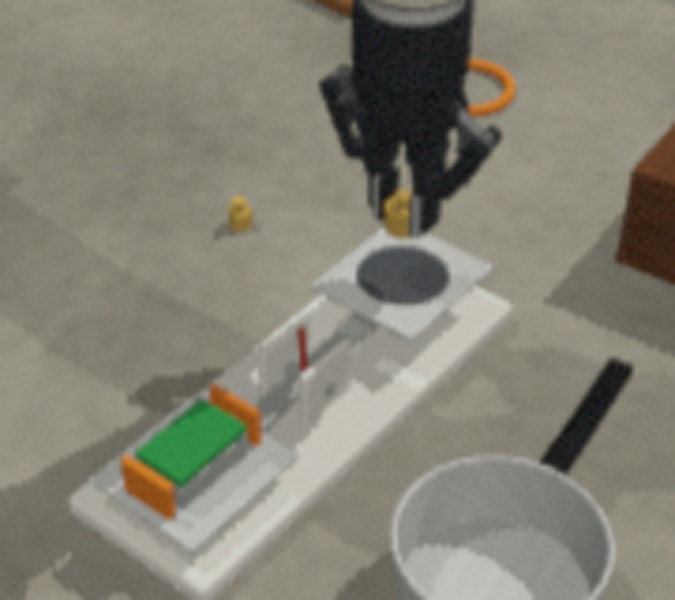

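The weight is above the grey disc, disc centre column 328 and weight at 324. The tin sits on its lowered plate. I'll shift 1.6 mm and lower it.

```bash
python3 -m pendant '[{"slide":[-0.0016,0.0016,0.005],"twist":[0,0,0],"grip":0.2},{"slide":[-0.0016,0.0016,0.015],"twist":[0,0,0],"grip":0.2},{"slide":[-0.0016,0.0016,0.024],"twist":[0,0,0],"grip":0.2},{"slide":[-0.0016,0.0016,0.031],"twist":[0,0,0],"grip":0.2},{"slide":[-0.0016,0.0016,0.035],"twist":[0,0,0],"grip":0.2},{"slide":[-0.0016,0.0016,0.037],"twist":[0,0,0],"grip":0.2},{"slide":[-0.0016,0.0016,0.037],"twist":[0,0,0],"grip":0.2},{"slide":[-0.0016,0.0016,0.037],"twist":[0,0,0],"grip":0.2}]'
python3 -m pendant '[{"slide":[0,0,0.0015],"twist":[0,0,0],"grip":0.2},{"slide":[0,0,0.003],"twist":[0,0,0],"grip":0.2},{"slide":[0,0,0.0045],"twist":[0,0,0],"grip":0.2},{"slide":[0,0,0.006],"twist":[0,0,0],"grip":0.2},{"slide":[0,0,0.0075],"twist":[0,0,0],"grip":0.2},{"slide":[0,0,0.009],"twist":[0,0,0],"grip":0.2},{"slide":[0,0,0.0105],"twist":[0,0,0],"grip":0.2},{"slide":[0,0,0.011],"twist":[0,0,0],"grip":0.2}]'
python3 - <<'E'
from cr import *
c=grab("wrist","o")
plan([.5758,.2035,.0712],6.5)
c=grab("scene","o"); lid(c,z=.073)
cv2.imwrite('pics/scoz.png',cv2.resize(c["frame"][110:270,240:420],(675,600),interpolation=cv2.INTER_CUBIC))
E
```

```text
t: 21.3
eef_pos: [0.5762, 0.2039, 0.0831]
orientation: [[-0.118, 0.993, 0.001], [0.993, 0.118, 0.001], [0.001, 0.001, -1.0]]
contact_force: [-0.9, -0.6, -0.9]
grip_width: 0.286
t: 22.1
eef_pos: [0.5763, 0.2039, 0.072]
orientation: [[-0.118, 0.993, 0.001], [0.993, 0.118, 0.001], [0.001, 0.001, -1.0]]
contact_force: [-0.7, -0.4, -0.1]
grip_width: 0.288
t 22.15 pos [0.5763 0.2039 0.072 ] yaw_y 6.78 F [ 0.14  0.67 -0.06] grip 0.2838 q7 -33.8
slide [-0.0003 -0.0005  0.0008] twist [ 0.04 -0.06  0.28]
green px [290.4 225.5] area 343 depth z med 0.0724 rect [ 0.6036 -0.0172] [0.0405 0.0626] 6.18 bbox 276 304 215 237
```

View pics/wrist_o.png

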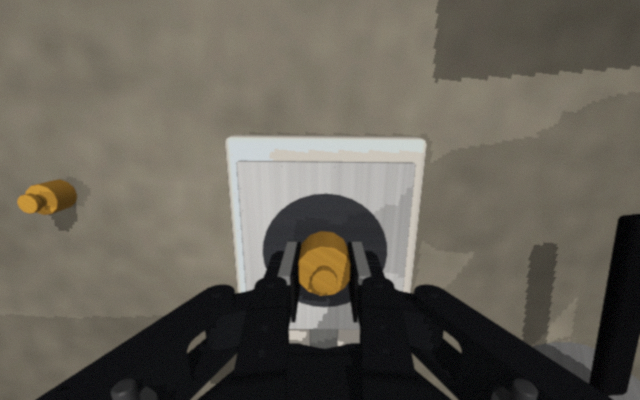

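View pics/scoz.png

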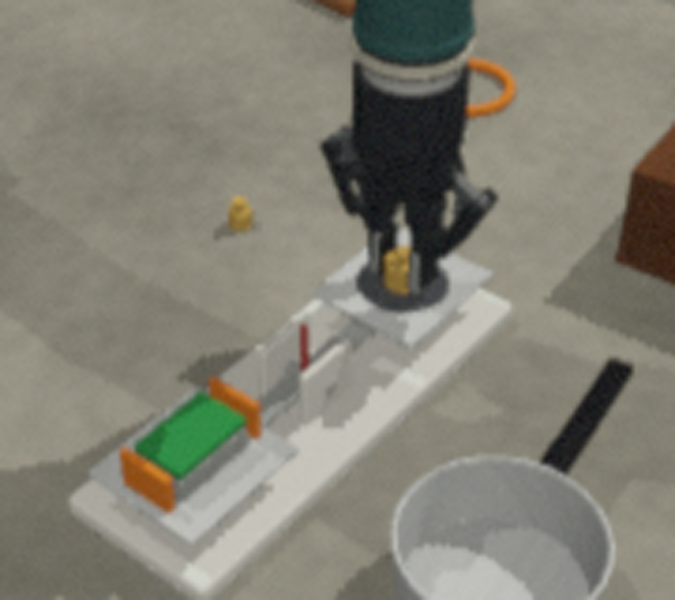

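The beam is close to level (tin lid at about 0.072) and the weight stands on the disc. I'll go a touch lower and release.

```bash
python3 -m pendant '[{"slide":[0,0,0.0005],"twist":[0,0,0],"grip":0.2},{"slide":[0,0,0.001],"twist":[0,0,0],"grip":0.2},{"slide":[0,0,0.001],"twist":[0,0,0],"grip":0.29},{"slide":[0,0,0.001],"twist":[0,0,0],"grip":0.35},{"slide":[0,0,0.001],"twist":[0,0,0],"grip":0.45},{"slide":[0,0,0.001],"twist":[0,0,0],"grip":0.55},{"slide":[0,0,0.001],"twist":[0,0,0],"grip":0.6},{"slide":[0,0,0.001],"twist":[0,0,0],"grip":0.6}]'
python3 - <<'E'
from cr import *
c=grab("wrist","p")
plan([.5758,.2035,.0712],6.5)
c=grab("scene","p"); lid(c,z=.073)
E
```

```text
t: 23.0
eef_pos: [0.5763, 0.2039, 0.0711]
orientation: [[-0.118, 0.993, 0.001], [0.993, 0.118, 0.001], [0.001, 0.001, -1.0]]
contact_force: [-0.1, -0.4, -0.1]
grip_width: 0.598
t 23.05 pos [0.5763 0.2039 0.071 ] yaw_y 6.78 F [-0.43  0.77  0.81] grip 0.5968 q7 -33.9
slide [-0.0004 -0.0005 -0.0002] twist [ 0.04 -0.06  0.28]
green px [290.2 225.4] area 345 depth z med 0.0729 rect [ 0.6032 -0.0167] [0.0408 0.0628] 7.2 bbox 276 304 215 236
```

View pics/wrist_p.png

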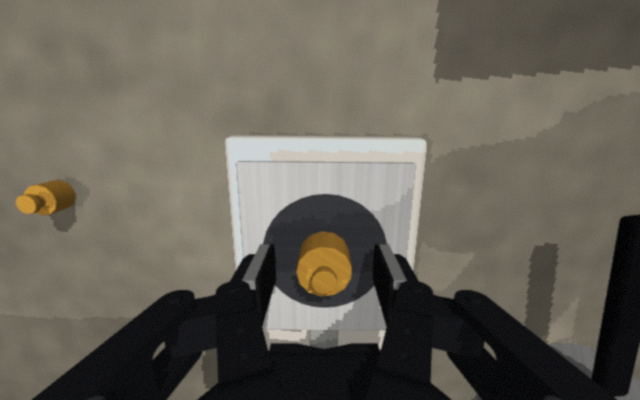

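The weight is released upright at the middle of the disc, at (324,265). I'll go straight up and clear.

```bash
python3 -m pendant '[{"slide":[0,0,-0.004],"twist":[0,0,0],"grip":0.6},{"slide":[0,0,-0.015],"twist":[0,0,0],"grip":0.6},{"slide":[0,0,-0.04],"twist":[0,0,0],"grip":0.6},{"slide":[0,0,-0.075],"twist":[0,0,0],"grip":0.6},{"slide":[0,0,-0.11],"twist":[0,0,0],"grip":0.6},{"slide":[0,0,-0.14],"twist":[0,0,0],"grip":0.6},{"slide":[0,0,-0.16],"twist":[0,0,0],"grip":0.6},{"slide":[0,0,-0.16],"twist":[0,0,0],"grip":0.6}]'
python3 -m pendant '[{"slide":[0.02,-0.03,0],"twist":[0,0,0],"grip":0.6},{"slide":[0.04,-0.07,0],"twist":[0,0,0],"grip":0.6},{"slide":[0.06,-0.11,0],"twist":[0,0,0],"grip":0.6},{"slide":[0.07,-0.14,0],"twist":[0,0,0],"grip":0.6},{"slide":[0.07,-0.15,0],"twist":[0,0,0],"grip":0.6},{"slide":[0.07,-0.15,0],"twist":[0,0,0],"grip":0.6},{"slide":[0.07,-0.15,0],"twist":[0,0,0],"grip":0.6},{"slide":[0.07,-0.15,0],"twist":[0,0,0],"grip":0.6}]'
python3 - <<'E'
from cr import *
for n in("top","scene"):
    c=grab(n,"q"); lid(c,z=.073)
    for ce,a,m in blobs(c,"brass",20):
        v,u=np.nonzero(m);P=depthpt(c,np.stack([u,v],1)); q=np.median(P,0)
        if .5<q[0]<.64 and .1<q[1]<.3: print("weight",ce,a,q,"top",np.percentile(P[:,2],97), onplane(c,ce,.060))
    # height of pan surface near the weight and of plate beside tin
    f=200/np.tan(np.radians(c["fov_y"]/2)); v,u=np.mgrid[0:400,0:640]
    P=depthpt(c,np.stack([u.ravel(),v.ravel()],1)); P=P.reshape(400,640,3)
    e=np.array([np.cos(np.radians(6.4)),np.sin(np.radians(6.4))]);nn=np.array([-e[1],e[0]])
    for nm,cc in(("stage",[.6006,-.0152]),("pan",[.5758,.2035])):
        q=P[...,:2]-cc; a=q@e;b=q@nn; m=(a<-.026)&(a>-.041)&(abs(b)<.04); print(nm,"plate z",np.median(P[m][:,2]),m.sum())
    print({k:[(b[0].round(1)) for b in blobs(c,k,40)] for k in("red","blue")})
c=grab("scene","q2"); cv2.imwrite('pics/scqz.png',cv2.resize(c["frame"][110:270,240:420],(675,600),interpolation=cv2.INTER_CUBIC))
print(arm.observe()["t"],arm.observe()["eef_pos"])
E
```

```text
t: 23.9
eef_pos: [0.5778, 0.2047, 0.2355]
orientation: [[-0.118, 0.993, 0.008], [0.993, 0.118, 0.003], [0.002, 0.008, -1.0]]
contact_force: [0.3, 0.8, 0.3]
grip_width: 0.598
t: 24.7
eef_pos: [0.4221, 0.2559, 0.2344]
orientation: [[-0.116, 0.993, 0.008], [0.993, 0.116, 0.003], [0.003, 0.008, -1.0]]
contact_force: [0.2, -0.4, 0.2]
grip_width: 0.601
green px [343.7 192.6] area 280 depth z med 0.072 rect [ 0.5984 -0.0164] [0.0387 0.0613] 6.62 bbox 333 354 186 200
weight [267.9452 198.7534] 73 [0.5744 0.2018 0.064 ] top 0.07488273039561003 [[0.5756 0.2028 0.06  ]]
stage plate z 0.04417619693582897 135
pan plate z 0.04480222800291356 140
{'red': [array([430.2, 230.7])], 'blue': [array([376.1, 142.8])]}
green px [290.3 225.3] area 340 depth z med 0.073 rect [ 0.6031 -0.0167] [0.0405 0.0625] 6.59 bbox 277 304 215 236
weight [346.9524 182.1143] 105 [0.581  0.1994 0.0626] top 0.07482061979141448 [[0.5796 0.2007 0.06  ]]
stage plate z 0.04520646264547218 32
pan plate z 0.046040964256763184 114
{'red': [array([170.5, 275.2])], 'blue': [array([306.8, 305.9])]}
24.85 [0.4214 0.2562 0.2342]
```

View pics/scqz.png

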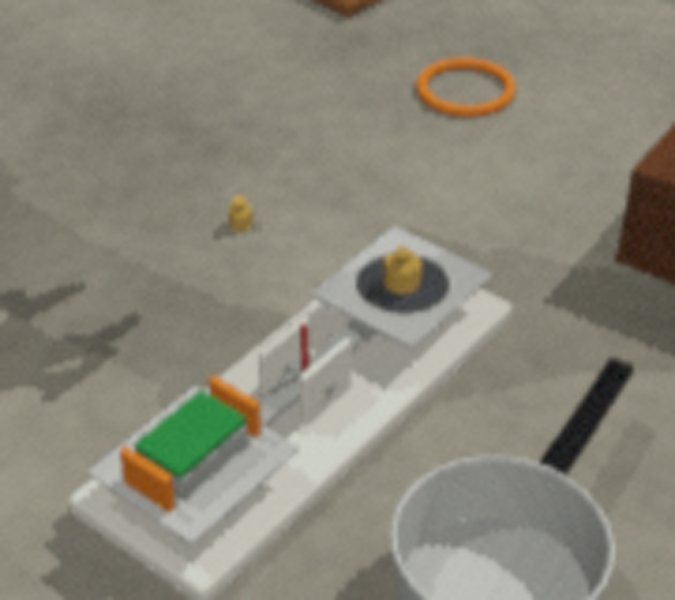

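View pics/top_q.png

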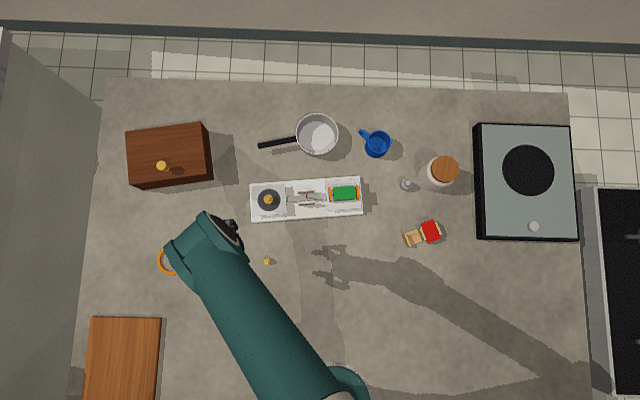

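The scene view shows both plates level, the tin at (290,225) between the stops and the weight upright on the disc. There is time in hand, so I'll do one close wrist check of the tin's centring.

```bash
python3 -c "
from h import *
plan([.600,-.065,.24],6.4)"
```

```text
t 24.85 pos [0.4214 0.2562 0.2342] yaw_y 6.7 F [0.56 0.41 0.6 ] grip 0.5987 q7 -39.1
slide [-0.3398  0.1399 -0.0056] twist [ 0.43 -0.15  0.3 ]
```

```bash
python3 -m pendant '[{"slide":[-0.03,0.012,-0.006],"twist":[0.4,-0.1,0.3],"grip":0.6},{"slide":[-0.075,0.03,-0.006],"twist":[0.4,-0.1,0.3],"grip":0.6},{"slide":[-0.12,0.049,-0.006],"twist":[0.4,-0.1,0.3],"grip":0.6},{"slide":[-0.165,0.068,-0.006],"twist":[0.4,-0.1,0.3],"grip":0.6},{"slide":[-0.21,0.087,-0.006],"twist":[0.4,-0.1,0.3],"grip":0.6},{"slide":[-0.255,0.105,-0.006],"twist":[0.4,-0.1,0.3],"grip":0.6},{"slide":[-0.3,0.124,-0.006],"twist":[0.4,-0.1,0.3],"grip":0.6},{"slide":[-0.33,0.136,-0.006],"twist":[0.4,-0.1,0.3],"grip":0.6}]'
python3 -m pendant '[{"slide":[0,0,0],"twist":[0,0,0],"grip":0.6},{"slide":[0,0,0],"twist":[0,0,0],"grip":0.6},{"slide":[0,0,0],"twist":[0,0,0],"grip":0.6},{"slide":[0,0,0],"twist":[0,0,0],"grip":0.6},{"slide":[0,0,0],"twist":[0,0,0],"grip":0.6},{"slide":[0,0,0],"twist":[0,0,0],"grip":0.6},{"slide":[0,0,0],"twist":[0,0,0],"grip":0.6},{"slide":[0,0,0],"twist":[0,0,0],"grip":0.6}]'
python3 - <<'E'
from cr import *
c=grab("wrist","r"); b,r=lid(c,z=.073)
d=np.array([np.cos(np.radians(96.35)),np.sin(np.radians(96.35))]);n=np.array([-d[1],d[0]])
o=cv2.inRange(hsv(c),(5,150,60),(18,255,255)); k,l,s,ce=cv2.connectedComponentsWithStats(o)
mid=[]
for i in range(1,k):
    if s[i,4]>80:
        v,u=np.nonzero(l==i);px=np.stack([u,v],1);P=depthpt(c,px)
        t=(hsv(c)[v,u,2]>180)
        if abs(np.median(P[:,1]))<.1 and t.sum():
            T=onplane(c,px[t],.075)[:,:2]; q=cv2.minAreaRect(T.astype(np.float32)); print("stop",ce[i],q); mid.append(q[0])
if len(mid)==2:
    m=np.mean(mid,0); e=np.array(r[0])-m; print("stop mid",m,"tin offset along",e@d,"across",e@n)
print(arm.observe()["t"])
E
```

```text
t: 25.65
eef_pos: [0.5964, -0.0604, 0.2399]
orientation: [[-0.107, 0.994, 0.001], [0.994, 0.107, -0.0], [-0.0, 0.001, -1.0]]
contact_force: [0.3, -0.3, -0.8]
grip_width: 0.594
t: 26.45
eef_pos: [0.5964, -0.0603, 0.24]
orientation: [[-0.107, 0.994, 0.001], [0.994, 0.107, -0.0], [-0.0, 0.001, -1.0]]
contact_force: [0.9, -0.2, 0.0]
grip_width: 0.599
green px [333.  143.1] area 2575 depth z med 0.074 rect [ 0.6007 -0.0154] [0.0389 0.0608] 6.13 bbox 313 353 111 175
stop [333.5 100. ] ((0.5963586568832397, 0.02487242966890335), (0.037727802991867065, 0.004339261911809444), 6.138754844665527)
stop [332.238  182.1298] ((0.6046790480613708, -0.054787181317806244), (0.03892267867922783, 0.005115473177284002), 6.131434917449951)
stop mid [ 0.6005 -0.015 ] tin offset along -0.0004263112906452804 across -0.00013142644044472136
26.5
```

View pics/wrist_r.png

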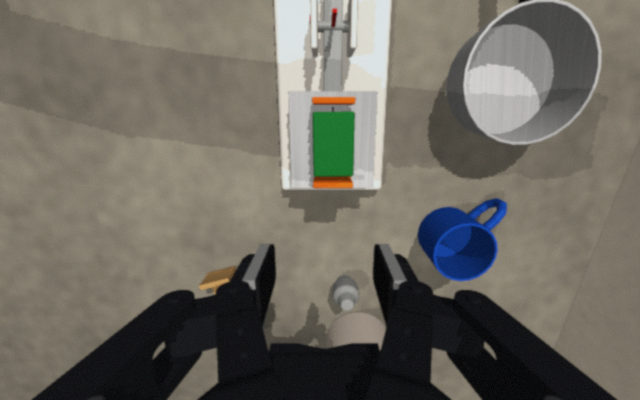

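The tin, at (333,143), lies midway between the stops at (333,100) and (332,182). It is 0.4 mm off along, 0.1 mm off across, and aligned to within 0.3°. The arm touches nothing, so I'm handing in.

```bash
python3 -c "
from workcell import arm
print(arm.hand_in())"
```

```text
the job is handed in; nothing more can be done
None
```

The green tin is on the plate with the stops and the 100 g weight is on the other plate. My last checks showed the beam level, and I handed in at about 26.5 s of the 61 s allowed; no verdict is reported.

I lifted the tin out by its ends, put it down on the bare counter, and regrasped it by its long sides. I then lowered it between the stops until the plate had ridden down and released it there. Last, I stood the larger weight on the grey disc and moved the arm clear.

**Last checks before hand-in:**
- **Tin (close wrist view):** 0.4 mm from the middle of the stops along their line, 0.1 mm across it, and about 0.3° or less out of line.
- **Weight:** upright on the disc, within about 5 mm of its centre in the top and scene views.
- **Beam:** the two plates read within about 0.8 mm of the same height, about 0.004 rad of tilt. The tin's lid read 72–73 mm high, as expected when level.
- **Other objects:** the red tin had not moved in the images before and after. The others looked in place, though the arm partly hid the ring in the last top view. I did not measure the other objects' positions numerically.

**Disagreements:** the top and scene cameras placed the tin about 2.3 mm to opposite sides in x, and both about 1.5 mm off in y. I went with the wrist view, which measured the tin and the stops in the same picture.

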